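# Refit the relays of the laser scriber's control unit

## Task

The upright board stands in the way of work on the relay sockets of the open control unit: slide it up out of its card guides by the metal bar along its top edge and stand it fully down in a free slot of the grey board rack. Then press every loose relay standing on the bench fully home into an empty socket of the control unit (any one, either way round), flush so that its black foot has disappeared. Finally put the board back fully home in its card guides, component side facing the same way as before, and leave the other things on the bench where they are.

Things in the scene. Friction and masses are not known exactly. Their poses are not given: they have to be found in the camera images.
- chassis: control unit, an open metal chassis fixed to the bench; origin on the bench, amid the six sockets and under the upright board; x to its far end, y left, z up. Motherboard top 7 mm above the bench; side walls (y = +-97 mm) and front wall (x = -109 mm) 26 mm high; from x = 99 mm on, power parts up to 50 mm high. Yaw up to 0.3 rad
- guide_seat (a point): the board's origin lies here when it is home: chassis centre, 10 mm above the bench, axes as the chassis'; the board fills the y-z plane. Grey card guides at its ends (y = +-43 to +-56 mm): slots 8 mm wide, ending 2.5 mm beyond the board's edges, straight to 48 mm above this point, flared to 15 mm wide at 57 mm. An edge connector 9 mm high, 8 mm wide. It slides freely
- board: upright circuit board, 100 mm wide (its y), 4 mm thick (its x), 95 mm high, 110 to 185 g; along its top runs a bare aluminium bar 8 mm thick (x), 88 mm long (y), 83 to 95 mm above the origin, to hold it by. Origin: middle of the lower edge; z up. At the start it stands home in the chassis
- board_parts (a point): point on the board's component side (its +x face), 45 mm above the lower edge; at the start it faces the far end (+x) of the chassis
- rack: grey board rack fixed on the bench, 116 mm (x) by 124 mm (y): base 8 mm thick, two combs of pointed teeth (tips 65 mm above the bench), three slots 36 mm apart along x, each for a board standing in the y-z plane. Origin on the bench, at its middle. Another board (fixed, same size) stands in the slot at x = +36 mm. Yaw up to 0.35 rad
- rack_slot0 (a point): free slot of the rack at its x = -36 mm: the board's origin lies here when it stands fully down in it, 8 mm above the bench; axes as the rack's. Slot 7 mm wide, 2.5 mm of play beyond each edge of the board; straight to 42 mm above this point, opening in a V above that
- rack_slot1 (a point): free slot of the rack at its x = 0 (the middle one), otherwise the same as rack_slot0
- socket0 (a point): the near left (chassis x -58, y 58 mm) relay socket: centre of its floor, 10 mm above the bench; axes as the chassis'. Recess 33 mm (x) by 43 mm (y), walls 4 mm thick, flared rim 15 mm above the floor (outside 41 x 51 mm). Sprung clips at both y ends, 11 mm above the floor and down, need a push of 5 to 15 N and then hold the foot without lifting it. Home: relay origin at this point
- socket1 (a point): the near middle (chassis x -58, y 0 mm) relay socket: centre of its floor, 10 mm above the bench; axes as the chassis'. Recess 33 mm (x) by 43 mm (y), walls 4 mm thick, flared rim 15 mm above the floor (outside 41 x 51 mm). Sprung clips at both y ends, 11 mm above the floor and down, need a push of 5 to 15 N and then hold the foot without lifting it. Home: relay origin at this point
- socket2 (a point): the near right (chassis x -58, y -58 mm) relay socket: centre of its floor, 10 mm above the bench; axes as the chassis'. Recess 33 mm (x) by 43 mm (y), walls 4 mm thick, flared rim 15 mm above the floor (outside 41 x 51 mm). Sprung clips at both y ends, 11 mm above the floor and down, need a push of 5 to 15 N and then hold the foot without lifting it. Home: relay origin at this point
- socket3 (a point): the far left (chassis x 58, y 58 mm) relay socket: centre of its floor, 10 mm above the bench; axes as the chassis'. Recess 33 mm (x) by 43 mm (y), walls 4 mm thick, flared rim 15 mm above the floor (outside 41 x 51 mm). Sprung clips at both y ends, 11 mm above the floor and down, need a push of 5 to 15 N and then hold the foot without lifting it. Home: relay origin at this point
- socket4 (a point): the far middle (chassis x 58, y 0 mm) relay socket: centre of its floor, 10 mm above the bench; axes as the chassis'. Recess 33 mm (x) by 43 mm (y), walls 4 mm thick, flared rim 15 mm above the floor (outside 41 x 51 mm). Sprung clips at both y ends, 11 mm above the floor and down, need a push of 5 to 15 N and then hold the foot without lifting it. Home: relay origin at this point
- socket5 (a point): the far right (chassis x 58, y -58 mm) relay socket: centre of its floor, 10 mm above the bench; axes as the chassis'. Recess 33 mm (x) by 43 mm (y), walls 4 mm thick, flared rim 15 mm above the floor (outside 41 x 51 mm). Sprung clips at both y ends, 11 mm above the floor and down, need a push of 5 to 15 N and then hold the foot without lifting it. Home: relay origin at this point
- relay_a: plug-in power relay, a square-cornered block 30 mm (its x) by 40 mm (its y), 38 mm high: black foot (lowest 15 mm), white cover above; 50 to 95 g. Origin: centre of its underside, z up. At the start it stands upright on the bench (z = 0), turned up to 0.5 rad; absent in some runs. All relays are alike
- relay_b: plug-in power relay, a square-cornered block 30 mm (its x) by 40 mm (its y), 38 mm high: black foot (lowest 15 mm), white cover above; 50 to 95 g. Origin: centre of its underside, z up. At the start it stands upright on the bench (z = 0), turned up to 0.5 rad; absent in some runs. All relays are alike
- relay_c: plug-in power relay, a square-cornered block 30 mm (its x) by 40 mm (its y), 38 mm high: black foot (lowest 15 mm), white cover above; 50 to 95 g. Origin: centre of its underside, z up. At the start it stands upright on the bench (z = 0), turned up to 0.5 rad; absent in some runs. All relays are alike
- relay_d: plug-in power relay, a square-cornered block 30 mm (its x) by 40 mm (its y), 38 mm high: black foot (lowest 15 mm), white cover above; 50 to 95 g. Origin: centre of its underside, z up. At the start it stands upright on the bench (z = 0), turned up to 0.5 rad; absent in some runs. All relays are alike
- relay_e: plug-in power relay, a square-cornered block 30 mm (its x) by 40 mm (its y), 38 mm high: black foot (lowest 15 mm), white cover above; 50 to 95 g. Origin: centre of its underside, z up. At the start it stands upright on the bench (z = 0), turned up to 0.5 rad; absent in some runs. All relays are alike
- cup: bystander: orange cup, 74 mm across, 105 mm high; origin: centre of its underside
- tape_roll: bystander: paper tape roll lying flat, 60 mm across, 18 mm high; origin: centre of its underside
- screwdriver: bystander: screwdriver 170 mm long lying in front of the chassis
- meter: bystander: grey hand meter, 75 x 150 x 32 mm, lying flat; origin: centre of its underside
- capacitor: bystander: squat aluminium can capacitor, 24 mm across, 18 mm high, standing on the right side among the relays; origin: centre of its underside
- screw_jar: bystander: small jar, 40 mm across, 45 mm high; origin: centre of its underside
Not all that is in view belongs to the job. There is more than one size of the board; the job needs the larger. What is shaped like the relay_d but pink is not meant.

How it is judged:
By the outcome, as a careful person would: the job done as asked, in the order asked, and still so for the second after the job is handed in, with the robot touching nothing.
Of relay_a, relay_b, relay_c, relay_d, relay_e only 3 to 5 are there at a start; the rules pass over those that are not, and their reading is None.
At some moment in a run one of relay_a, relay_b, relay_c, relay_d, relay_e may be knocked a few centimetres aside while the robot is not near it.
It also fails if it takes over 210 s, if anything falls off the work surface, if the arm or the gripper's body presses on something with over 40 N, if the wrist force passes 120 N, or if a joint passes its speed limit or range.

## Robot

A 6-joint arm with a two-finger parallel gripper is mounted at the origin on the work surface. World frame = base frame: x ahead of the robot, y to its left, z up, the work surface at z = 0. Lengths are in m, angles in degrees, forces in N, time in s.
With the tool pointing down it reaches from about 0.35 to 0.875 m from the base axis. Payload 4.2 kg.
Tool frame: the origin (TCP) lies at the very end of the fingers, on their centre line; the grasp point (between the pads) lies 19 mm behind it; z points along the fingers, y is the line along which they close (so a half turn about z gives the same grasp; the last joint's range is limited). The gripper opens to 87 mm and grips with 3 to 60 N. Pads are 19 mm wide; open, the fingers measure 117 mm over their backs; the gripper's body (75 mm by 190 mm) begins 51 mm behind the grasp point.
Start: joints at [14.817, 22.042, 0.453, 0, -68.411, -14.817], TCP at [0.625, 0, 0.223] pointing down, gripper open.
Joint ranges: [-179.83, 179.83], [-69.29, 118.12], [-61.27, 80.66], [-181.25, 117.63], [-171.15, -9.14], [-177.46, 177.46]. Speed limits (degrees/s): [159.86, 159.86, 180, 180, 180, 180].

## Interface

Orientations are given as a 3x3 rotation matrix whose columns are the frame's x, y, z axes.
In Python, from station import monitor, cams, ticket gives the robot as it stands.
- The arm moves only by the tool drive_tool, never from a script. Its argument "moves" is a list of rows, each an object with "delta_pos": the shift along the tool's x, y, z in mm, a list of three; "turn": the turn about the tool's z in rad; "claw": the opening, from 0 (shut) to 1 (fully open). A call has 1 to 12 rows; each row shifts and turns the commanded pose from where the row before left it, along the tool's axes as they then stand; what a row does not reach is not made up. A row lasts 1/8 s, in which the tool goes at most 62.5 mm and 10.7 degrees, less where a joint would pass 70% of its speed; a pose out of reach is approached as far as the arm can. A call is refused whole if a number of a shift passes 62.5 or a number of a turn 0.188, either way. A call with a gripper value outside its range is refused whole. The fingers move at their own pace and stop on an object; the grip force is fixed at half the most. Time passes only in rows, so rows that do not move let the fingers close. It gives the time, the measured TCP pose, the force, the opening and the grip force at its end, in the units of the state.
- monitor.sense(): the state, without advancing time (a new reading comes with each control period).
- cams.capture(name): name is "scene" or "side" or "wrist"; returns a dict with "color" (400x640x3 uint8, red, green, blue), "range_z" (400x640 float32, m along the optical axis (not along the pixel's ray), 0 where there is no reading), "vertical_fov" (degrees; the focal length in pixels is half the picture's height over the tangent of half this angle, whatever the lens; pixels are square), "cx", "cy" (the principal point, pixels), "extrinsics" (4x4, takes a point from camera to world coordinates). Camera axes: x right, y down, z forward; pixel columns grow to the right and rows downward; lengths in m; the calibration is good to about 2 mm. The wrist camera is an equidistant fisheye: a pixel r from the principal point sees the ray r / f radians off the axis. A picture is of the moment at which its call begins.
- ticket.finish_job(): hands the job in; it is judged then, once.
The state is a dict: "time_s": time; "joints": joint angles; "joint_velocities": joint speeds; "effort": joint torques, N m; "tcp_pos": TCP position; "ee_rot": TCP orientation; "wrist_force": force on the tool from outside, world axes, zero at the start; "moment": the same for the moment, N m; "gripper_width": opening from 0.0 (shut) to 1.0 (fully open); "gripper_force": force on a finger pad.
Only numpy, scipy, OpenCV 4.12 (cv2) and the standard library are available. Lean on these libraries where they do the work, as an engineer would, in place of code of your own. Each camera call takes 0.05 s, during which the arm holds its last target. There are 200 camera calls.

## Working session

There is one attempt and no reset: what is moved stays moved. The work goes in short steps, Python scripts to look and compute and a tool call to move; the robot and the scene stay as the last step left them, time stands still between calls to the robot, and variables do not carry over. Pictures are saved under pics/ and viewed, at most 14 in all, crops included, and the job is handed in when it is done.

Besides the shell and the picture viewer there is one more tool, called after "Call:" as name([rows], argument=value, ...), one row to a line, values as JSON. drive_tool: Moves the arm, as the interface text tells. Its arguments: {"type":"object","properties":{"moves":{"type":"array","items":{"type":"object","properties":{"delta_pos":{"type":"array","items":{"type":"number"}},"turn":{"type":"number"},"claw":{"type":"number"}}}}},"required":["moves"]}

```bash
mkdir -p pics
cat > h.py <<'E'
import numpy as np, cv2
from station import monitor, cams, ticket
def cap(n):
    c=cams.capture(n); np.savez('/tmp/%s.npz'%n,**c); return c
def load(n): return dict(np.load('/tmp/%s.npz'%n))
def foc(c): return 200/np.tan(np.radians(float(c['vertical_fov']))/2)
def cloud(c):
    f=foc(c); v,u=np.mgrid[0:400,0:640].astype(float)
    z=c['range_z']; p=np.stack([(u-c['cx'])/f*z,(v-c['cy'])/f*z,z],-1)
    E=c['extrinsics']; w=p@E[:3,:3].T+E[:3,3]; w[z==0]=np.nan
    return w
def save(c,name,box=None,s=1):
    im=c['color'][...,::-1]
    if box: im=im[box[1]:box[3],box[0]:box[2]]
    cv2.imwrite('pics/'+name,cv2.resize(im,None,fx=s,fy=s,interpolation=cv2.INTER_CUBIC))
E
python3 - <<'E'
from h import *
for n in('scene','side'):
    c=cap(n); save(c,n+'0.png'); print(n,c['extrinsics'].round(3).tolist(),c['vertical_fov'],c['cx'],c['cy'])
s=monitor.sense(); print({k:np.round(v,3).tolist() for k,v in s.items()})
E
```

```text
scene [[0.806, 0.343, -0.482, 1.144], [0.592, -0.436, 0.678, -0.781], [0.022, -0.832, -0.554, 0.723], [0.0, 0.0, 0.0, 1.0]] 44.10396243119489 329.93117270590176 194.80004597476469
side [[0.81, -0.425, 0.404, 0.095], [-0.586, -0.563, 0.583, -0.578], [-0.021, -0.709, -0.705, 0.812], [0.0, 0.0, 0.0, 1.0]] 48.34939012109583 322.50595248770765 200.56531042444325
{'time_s': 0.1, 'joints': [14.817, 22.085, 0.389, -0.023, -68.411, -14.817], 'joint_velocities': [-0.076, -0.111, 0.174, 0.108, -0.031, 0.01], 'effort': [0.0, -39.169, 18.793, 4.232, 0.013, -0.0], 'tcp_pos': [0.624, 0.0, 0.222], 'ee_rot': [[-0.0, -1.0, -0.002], [-1.0, 0.0, -0.0], [0.0, 0.002, -1.0]], 'wrist_force': [0.529, 0.31, -0.158], 'moment': [0.021, 0.024, 0.022], 'gripper_force': 0.0, 'gripper_width': 1.001}
```

View pics/scene0.png

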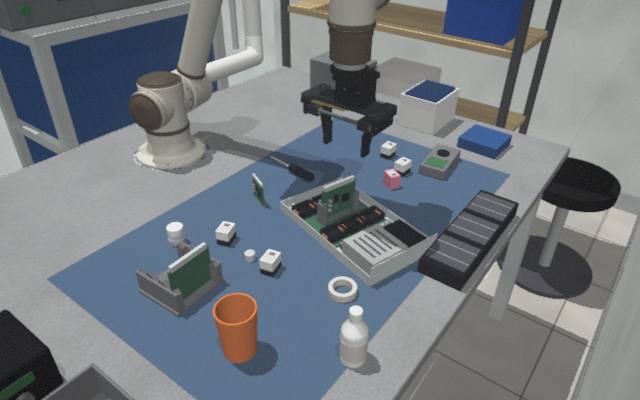

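View pics/side0.png

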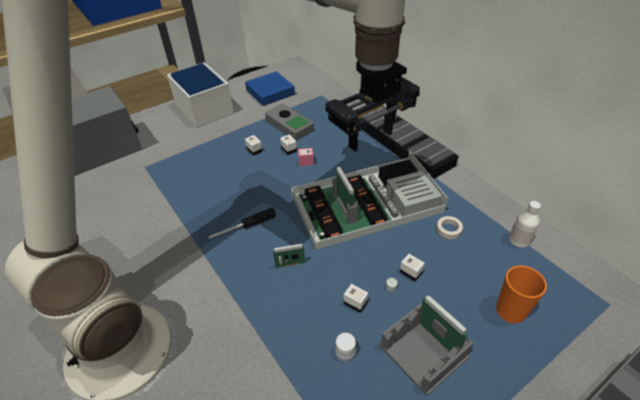

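The scene view shows four white relays, at (388,150), (403,165), (226,233) and (270,262). It also shows a pink decoy at (392,180), the board at (337,195) in the chassis, and the rack at (180,285) with a fixed board. The side view agrees. Next I'll build a top-down map from the depth.

```bash
cat >> h.py <<'E'
def topdown(cs,x0,x1,y0,y1,s):
    # s px per m; rows: x decreasing downwards; cols: y decreasing rightwards
    H=int((x1-x0)*s);W=int((y1-y0)*s); im=np.zeros((H,W,3),np.uint8); zz=np.full((H,W),-1.)
    for c in cs:
        w=cloud(c).reshape(-1,3); col=c['color'].reshape(-1,3)
        r=(x1-w[:,0])*s; k=(y1-w[:,1])*s
        ok=np.isfinite(r)&(r>=0)&(r<H)&(k>=0)&(k<W)&(w[:,2]<.16)
        for i in np.where(ok)[0][np.argsort(w[ok,2])]:
            a,b=int(r[i]),int(k[i])
            if w[i,2]>zz[a,b]: zz[a,b]=w[i,2]; im[a,b]=col[i]
    return im,zz
def rect(p): return cv2.minAreaRect(p.astype(np.float32)*1000)
E
python3 - <<'E'
from h import *
cs=[load('scene'),load('side')]
im,zz=topdown(cs,.2,.95,-.5,.5,700)
cv2.imwrite('pics/top0.png',cv2.resize(im[...,::-1],None,fx=1,fy=1))
for n,c in zip(('scene','side'),cs):
    w=cloud(c); col=c['color'].astype(int)
    z=w[...,2]; b=(abs(z)<.01)&(w[...,0]>.3)&(w[...,0]<.8); print(n,'bench',np.median(z[b]),z[b].std())
    sat=col.max(-1)-col.min(-1)
    m=(z>.012)&(z<.06)&(w[...,0]>.2)&(w[...,0]<.9)&(abs(w[...,1])<.5)
    k,lab,st,_=cv2.connectedComponentsWithStats(m.astype(np.uint8))
    for i in range(1,k):
        if st[i,4]<60: continue
        q=lab==i; p=w[q]; t=p[p[:,2]>np.percentile(p[:,2],95)-.006]
        print(st[i],'mean',p.mean(0).round(3),'ztop',np.percentile(p[:,2],90).round(3),'rect',np.round(rect(t[:,:2])[0],1),np.round(rect(t[:,:2])[1],1),round(rect(t[:,:2])[2],1),'col',col[q].mean(0).round())
E
```

```text
scene bench 0.0009765394273171246 0.001995531012108419
[380 141  16  15 185] mean [0.527 0.376 0.03 ] ztop 0.04 rect [523.3 382.7] [31.5 49.5] 4.6 col [165. 167. 166.]
[419 144  41  33 855] mean [0.679 0.408 0.03 ] ztop 0.035 rect [673.8 422.7] [ 74.1 149.5] 7.0 col [103. 115. 110.]
[270 156  44  24 235] mean [0.385 0.125 0.02 ] ztop 0.026 rect [393.  126.1] [19.9 88.4] 80.8 col [53. 57. 60.]
[383 157  28  29 438] mean [0.613 0.277 0.03 ] ztop 0.04 rect [612.5 287.1] [ 48.8 125.2] 0.6 col [169. 147. 154.]
[252 176  12  27 156] mean [ 0.385 -0.033  0.036] ztop 0.054 rect [383.5 -32.9] [ 5.4 58.6] 68.4 col [66. 81. 78.]
[ 280  177  224  106 8868] mean [0.743 0.026 0.035] ztop 0.049 rect [791.3  80.3] [458.9 272.2] 45.0 col [ 98. 101. 103.]
[215 221  21  22 330] mean [ 0.442 -0.2    0.031] ztop 0.039 rect [ 437.2 -196.3] [32.2 45.8] 20.5 col [173. 175. 174.]
[166 222  24  37 476] mean [ 0.382 -0.285  0.038] ztop 0.053 rect [ 437.2 -305.5] [43.9 16.8] 1.1 col [150. 154. 157.]
[244 249  11  10  79] mean [ 0.526 -0.211  0.017] ztop 0.02 rect [ 525.1 -208.2] [21.7 23.4] 23.2 col [189. 195. 
[... 2086 characters left out ...]
mean [ 0.522 -0.209  0.017] ztop 0.019 rect [ 523.  -208.3] [22.7 22. ] 31.7 col [176. 180. 171.]
[509 280  26  16 208] mean [ 0.705 -0.39   0.048] ztop 0.058 rect [ 703.8 -389.7] [17.1 50.1] 16.8 col [146.  75.  30.]
[344 284  24  26 411] mean [ 0.432 -0.198  0.033] ztop 0.039 rect [ 435.4 -194.5] [31.8 40.9] 21.6 col [172. 170. 162.]
[497 291  38  30 441] mean [ 0.656 -0.406  0.037] ztop 0.056 rect [ 660.5 -406.3] [24.3 63.8] 24.1 col [121.  62.  25.]
[ 381  303   92   89 2038] mean [ 0.473 -0.36   0.042] ztop 0.056 rect [ 472.9 -355. ] [116.2 117.9] 2.1 col [69. 74. 69.]
[335 333  21  27 457] mean [ 0.348 -0.272  0.037] ztop 0.046 rect [ 351.  -268.7] [35.5 35.5] 62.5 col [175. 178. 176.]
```

View pics/top0.png

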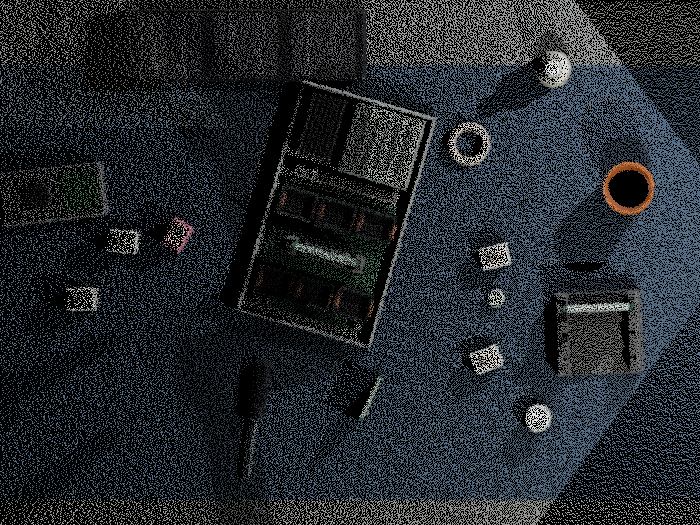

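The top-down map shows the chassis yawed about -16° and the rack about +2°. Four relays stand at about (0.522,0.383), (0.61,0.33), (0.437,-0.196) and (0.584,-0.206). Next I'll fit the poses precisely from all three cameras.

```bash
cat >> h.py <<'E'
_cl=cloud
def cloud(c):
    if not c.get('fish',False): return _cl(c)
    f=foc(c); v,u=np.mgrid[0:400,0:640].astype(float); dx=u-c['cx'];dy=v-c['cy']; r=np.hypot(dx,dy)+1e-9
    th=r/f; t=np.tan(np.minimum(th,1.5)); z=c['range_z']; p=np.stack([dx/r*t*z,dy/r*t*z,z],-1)
    E=c['extrinsics']; w=p@E[:3,:3].T+E[:3,3]; w[(z==0)|(th>1.35)]=np.nan; return w
def wcap():
    c=cap('wrist'); c['fish']=True; np.savez('/tmp/wrist.npz',**c); return c
def fitrect(p,lo=1,hi=99):
    """robust rect: orientation from minAreaRect, extents from percentiles -> centre(mm), size, angle of size[0] axis (deg)"""
    (cx,cy),(w,h),a=cv2.minAreaRect(p.astype(np.float32)*1000); a=np.radians(a)
    R=np.array([[np.cos(a),np.sin(a)],[-np.sin(a),np.cos(a)]]); q=p*1000@R.T
    l,u=np.percentile(q,[lo,hi],axis=0); return ((l+u)/2@R).round(1),(u-l).round(1),round(np.degrees(a),1)
E
cat > m.py <<'E'
from h import *
def meas(c,n):
    w=cloud(c); x,y,z=w[...,0],w[...,1],w[...,2]; col=c['color'].astype(int)
    def comp(m,mn=40):
        k,lab,st,_=cv2.connectedComponentsWithStats(m.astype(np.uint8))
        return [w[lab==i] for i in range(1,k) if st[i,4]>=mn]
    for p in comp((z>.092)&(z<.115)&(x>.35)&(x<.8)&(y<.2)&(y>-.45)): print(n,'bar',np.median(p[:,2]).round(4),fitrect(p[:,:2]))
    for p in comp((z>.030)&(z<.05)&(x>.3)&(x<.8)&(abs(y)<.45)):
        if len(p)<500: print(n,'obj',np.median(p[:,2]).round(4),fitrect(p[:,:2]))
    for nm,m in (('chassis',(z>.02)&(z<.03)&(x>.5)&(x<.9)&(abs(y)<.2)),):
        p=np.concatenate(comp(m,20)); print(n,nm,fitrect(p[:,:2]))
E
python3 - <<'E'
from m import *
for n in('scene','side'): meas(load(n),n)
c=wcap(); print(c['vertical_fov'],c['cx'],c['cy'],c['extrinsics'].round(3).tolist()); save(c,'w0.png',s=1.25); meas(c,'wrist')
E
```

```text
scene bar 0.1018 (array([586.1,  33.4]), array([91.7, 12.2]), np.float64(72.3))
scene bar 0.1012 (array([ 511.3, -354.1]), array([10.8, 90. ]), np.float64(3.6))
scene bar 0.1015 (array([ 682.3, -398.3]), array([70.9, 71.8]), np.float64(33.7))
scene obj 0.0381 (array([523.7, 382.3]), array([30.6, 48.2]), np.float64(3.2))
scene obj 0.0331 (array([676.2, 399.1]), array([ 71.1, 100.4]), np.float64(5.9))
scene obj 0.038 (array([605.6, 322.9]), array([46.8, 32.2]), np.float64(84.8))
scene obj 0.0383 (array([613.9, 246.3]), array([30.3, 41. ]), np.float64(59.4))
scene obj 0.0387 (array([380.2, -31.1]), array([ 5.7, 68.7]), np.float64(67.1))
scene obj 0.04 (array([591.1,  34.2]), array([114.5,  20.3]), np.float64(70.2))
scene obj 0.0378 (array([ 437.3, -195.6]), array([31.5, 41.9]), np.float64(20.7))
scene obj 0.0442 (array([ 354., -269.]), array([33.8, 35. ]), np.float64(17.4))
scene obj 0.0436 (array([ 431.3, -308.7]), array([33.1, 11.5]), np.float64(6.0))
scene obj 0.0382 (array([ 584.5, -207. ]), array([30.4, 41.8]), np.float64(13.8))
scene obj 0.041 (array([ 521. , -341.7]), array([23. 
[... 1892 characters left out ...]
8, -0.067], [0.002, 0.248, -0.969, 0.383], [0.0, 0.0, 0.0, 1.0]]
wrist bar 0.104 (array([581.9,  22.6]), array([66. ,  8.8]), np.float64(73.7))
wrist obj 0.0427 (array([ 351.5, -252.6]), array([26.2,  8.4]), np.float64(6.4))
wrist obj 0.0405 (array([382.4, -27.2]), array([ 3. , 66.6]), np.float64(63.7))
wrist obj 0.041 (array([573.8, -15.8]), array([23.6,  9.7]), np.float64(12.8))
wrist obj 0.04 (array([581.2,   3.6]), array([14.3,  5.9]), np.float64(34.6))
wrist obj 0.0402 (array([584.9,  22.5]), array([16.3,  2.6]), np.float64(60.6))
wrist obj 0.0387 (array([603.5,  77.4]), array([16.5,  7.2]), np.float64(25.1))
wrist chassis (array([659. ,  26.9]), array([324.9, 348.3]), np.float64(23.9))
```

View pics/w0.png

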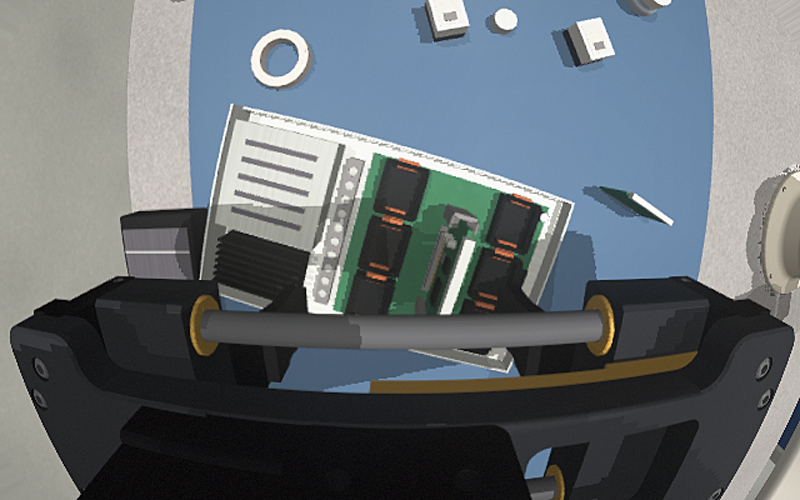

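The wrist view shows all six sockets empty, with the bar at (455,275). The three cameras agree on the bar: centre about (585.3, 33.7) mm, yaw -16.2°, top about 0.104. The rack centre is about (474, -355) with yaw 2.3°. Next I'll write the move helper.

```bash
cat >> h.py <<'E'
def go(x,y,z,yaw):
    """world target mm; yaw (deg) = world direction of tool y axis (mod 180). Prints turn(rad) and delta in tool axes AFTER the turn"""
    s=monitor.sense(); R=np.array(s['ee_rot']); p=np.array(s['tcp_pos'])*1000
    cur=np.degrees(np.arctan2(R[1,1],R[0,1])); d=(yaw-cur+90)%180-90; t=-np.radians(d)
    c,sn=np.cos(t),np.sin(t); R2=R@np.array([[c,-sn,0],[sn,c,0],[0,0,1]])
    print('t=%.2f'%s['time_s'],'pos',p.round(1),'yaw',round(cur,1),'| turn %.3f'%t,'delta',(R2.T@(np.array([x,y,z])-p)).round(1),'F',np.round(s['wrist_force'],1),'w',round(s['gripper_width']*87,1),'gf',round(s['gripper_force'],1))
E
python3 -c "
from h import *
go(585.3,33.7,130,-16.2)"
```

```text
t=0.15 pos [624.5   0.  221.7] yaw 180.0 | turn 0.283 delta [-21.4  46.9  91.8] F [-1.  -0.  -0.2] w 87.1 gf 0.0
```

Call:
drive_tool([
  {"turn":0.142,"claw":0.45},
  {"turn":0.141,"claw":0.45},
  {"delta_pos":[-7,16,31],"claw":0.45},
  {"delta_pos":[-7,16,31],"claw":0.45},
  {"delta_pos":[-7.4,14.9,30],"claw":0.45},
  {"claw":0.45},
  {"claw":0.45},
  {"claw":0.45},
])

```text
invalid input
```

Run:
```python
from m import *
go(585.3,33.7,90,-16.2); c=wcap(); meas(c,'wrist'); save(c,'w1.png',s=1.25)
```

```text
t=0.15 pos [624.5   0.  221.7] yaw 180.0 | turn 0.283 delta [-21.5  46.9 131.8] F [-1.  -0.  -0.2] w 87.1 gf 0.0
wrist bar 0.1041 (array([581.9,  22.2]), array([66.1,  8.8]), np.float64(73.1))
wrist obj 0.0416 (array([ 351.4, -252.7]), array([26.3,  8.4]), np.float64(6.4))
wrist obj 0.0397 (array([382.8, -27.2]), array([ 3.1, 65.8]), np.float64(63.4))
wrist obj 0.0407 (array([574.2, -15.7]), array([23.8, 10.8]), np.float64(15.3))
wrist obj 0.0408 (array([584.9,  22.7]), array([16.5,  2.5]), np.float64(62.1))
wrist obj 0.0388 (array([601.2,  72.2]), array([27.1,  9.4]), np.float64(60.0))
wrist chassis (array([659.4,  27.1]), array([324.4, 347.9]), np.float64(23.8))
```

View pics/w1.png

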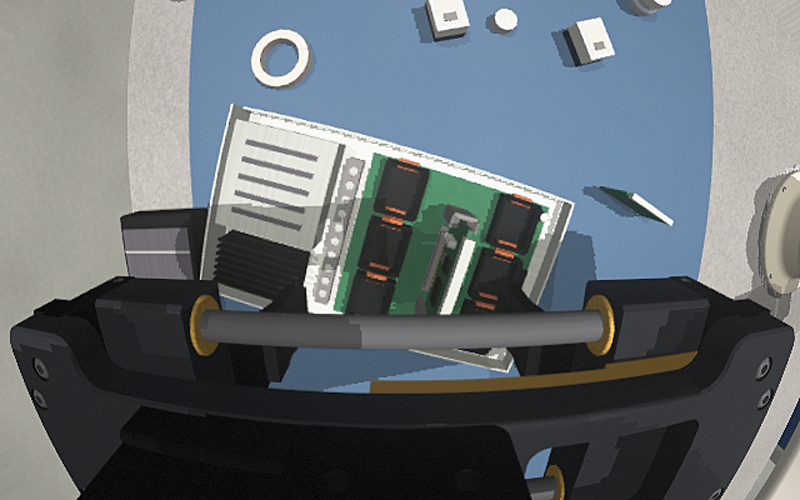

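The picture is unchanged because the move was refused, probably since every row needs all three keys. I'll resend it with complete rows.

Call:
drive_tool([
  {"delta_pos":[0,0,0],"turn":0.142,"claw":0.45},
  {"delta_pos":[0,0,0],"turn":0.141,"claw":0.45},
  {"delta_pos":[-7,16,31],"turn":0,"claw":0.45},
  {"delta_pos":[-7,16,31],"turn":0,"claw":0.45},
  {"delta_pos":[-7.4,14.9,30],"turn":0,"claw":0.45},
  {"delta_pos":[0,0,0],"turn":0,"claw":0.45},
  {"delta_pos":[0,0,0],"turn":0,"claw":0.45},
])

```text
time_s: 1.08
tcp_pos: [0.5873, 0.0336, 0.1319]
ee_rot: [[-0.279, -0.96, 0.002], [-0.96, 0.279, -0.0], [-0.001, -0.002, -1.0]]
wrist_force: [0.4, -0.2, 0.7]
gripper_width: 0.456
gripper_force: 0.0
```

Run:
```python
from m import *
go(585.3,33.7,90,-16.2)
```

```text
t=1.07 pos [587.3  33.6 131.9] yaw 163.8 | turn 0.000 delta [ 0.5  2.1 41.9] F [ 0.4 -0.2  0.7] w 39.6 gf 0.0
```

Call:
drive_tool([
  {"delta_pos":[0.5,2,15],"turn":0,"claw":0.45},
  {"delta_pos":[0,0,15],"turn":0,"claw":0.45},
  {"delta_pos":[0,0,11],"turn":0,"claw":0.45},
  {"delta_pos":[0,0,0],"turn":0,"claw":0.45},
  {"delta_pos":[0,0,0],"turn":0,"claw":0.45},
  {"delta_pos":[0,0,0],"turn":0,"claw":0.45},
])

```text
time_s: 1.82
tcp_pos: [0.5843, 0.0339, 0.0901]
ee_rot: [[-0.279, -0.96, 0.001], [-0.96, 0.279, 0.0], [-0.001, -0.001, -1.0]]
wrist_force: [-0.3, 0.8, 0.3]
gripper_width: 0.452
gripper_force: 0.0
```

Run:
```python
from m import *
go(585.3,33.7,90,-16.2); meas(cap('side'),'side')
```

```text
t=1.82 pos [584.3  33.9  90.1] yaw 163.8 | turn -0.000 delta [-0.1 -1.   0.1] F [-0.3  0.8  0.3] w 39.3 gf 0.0
side bar 0.103 (array([582.3,  26. ]), array([76.4,  9.9]), np.float64(73.3))
side bar 0.1024 (array([603.9,  23.5]), array([ 9.1, 18.8]), np.float64(12.4))
side bar 0.1017 (array([559.4,  37. ]), array([18.5,  7.9]), np.float64(81.1))
side bar 0.1016 (array([ 679. , -398.1]), array([70.5, 70.9]), np.float64(78.7))
side bar 0.1016 (array([ 509.2, -354.7]), array([ 9.8, 89.4]), np.float64(2.5))
side obj 0.0324 (array([673.8, 400.3]), array([73. , 98.4]), np.float64(6.7))
side obj 0.0374 (array([521.4, 382.3]), array([41.7, 31.4]), np.float64(89.2))
side obj 0.0374 (array([603.4, 324.2]), array([42.9, 29.5]), np.float64(85.7))
side obj 0.0391 (array([585.5,  42.3]), array([63. ,  2.2]), np.float64(73.7))
side obj 0.041 (array([568.6, -15. ]), array([11.3, 23.9]), np.float64(46.0))
side obj 0.0399 (array([379.3, -30.3]), array([ 6.7, 65.2]), np.float64(66.2))
side obj 0.0376 (array([ 582.2, -206.9]), array([31.8, 39.9]), np.float64(12.1))
side obj 0.0376 (array([ 435.7, -194.6]), array([31. , 39.5]), np.float64(20.9))
side obj 0.0431 (array([ 705.4, -389.4]), array([ 9.2, 37.7]), np.float64(16.2))
side obj 0.04 (array([ 661.4, -404.1]), array([26.1, 60.8]), np.float64(19.0))
side obj 0.0416 (array([ 482. , -331.9]), array([ 64.2, 142.2]), np.float64(46.6))
side obj 0.0444 (array([ 350.7, -268.4]), array([34.5, 33.4]), np.float64(51.7))
side obj 0.0397 (array([ 474.3, -413.3]), array([ 14.3, 114.7]), np.float64(84.9))
side chassis (array([688.3,  18.9]), array([266.9, 369.9]), np.float64(88.9))
```

Call:
drive_tool([
  {"delta_pos":[0,-0.5,0],"turn":0,"claw":0},
  {"delta_pos":[0,0,0],"turn":0,"claw":0},
  {"delta_pos":[0,0,0],"turn":0,"claw":0},
  {"delta_pos":[0,0,0],"turn":0,"claw":0},
  {"delta_pos":[0,0,0],"turn":0,"claw":0},
  {"delta_pos":[0,0,0],"turn":0,"claw":0},
  {"delta_pos":[0,0,0],"turn":0,"claw":0},
])

```text
time_s: 2.75
tcp_pos: [0.5843, 0.0336, 0.0896]
ee_rot: [[-0.279, -0.96, 0.0], [-0.96, 0.279, -0.0], [0.0, -0.0, -1.0]]
wrist_force: [-0.7, -0.3, 0.6]
gripper_width: 0.085
gripper_force: 30.0
```

Call:
drive_tool([
  {"delta_pos":[0,0,-10],"turn":0,"claw":0},
  {"delta_pos":[0,0,-20],"turn":0,"claw":0},
  {"delta_pos":[0,0,-30],"turn":0,"claw":0},
  {"delta_pos":[0,0,-30],"turn":0,"claw":0},
  {"delta_pos":[0,0,-30],"turn":0,"claw":0},
  {"delta_pos":[0,0,0],"turn":0,"claw":0},
  {"delta_pos":[0,0,0],"turn":0,"claw":0},
])

```text
time_s: 3.62
tcp_pos: [0.5835, 0.0336, 0.2087]
ee_rot: [[-0.28, -0.96, -0.002], [-0.96, 0.28, 0.0], [0.0, 0.002, -1.0]]
wrist_force: [-0.2, -0.0, -1.1]
gripper_width: 0.085
gripper_force: 30.0
```

Run:
```python
from m import *
go(438,-356.3,210,2.4)
c=cap('side'); save(c,'s1.png',(250,80,500,280),3)
s=c; w=cloud(c); p=w[(abs(w[...,0]-.585)<.03)&(abs(w[...,1]-.034)<.06)&(w[...,2]>.203)&(w[...,2]<.22)]
print(fitrect(p[:,:2]),len(p))
```

```text
t=3.62 pos [583.5  33.6 208.7] yaw 163.8 | turn -0.325 delta [383.4 161.7  -1.1] F [-0.2 -0.  -1.1] w 7.4 gf 30.0
(array([582. ,  35.9]), array([97.6, 25.1]), np.float64(87.4)) 98
```

View pics/s1.png

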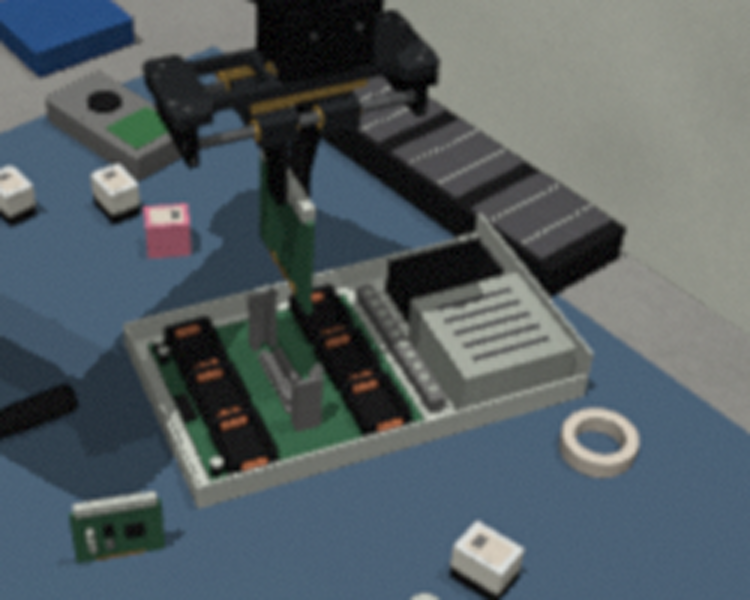

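The board is held clear above the guides, with its lower edge at (290,285) in the crop and the guides free. Next I'll travel to above rack slot 0.

Call:
drive_tool([
  {"delta_pos":[0,0,0],"turn":-0.163,"claw":0},
  {"delta_pos":[0,0,0],"turn":-0.162,"claw":0},
  {"delta_pos":[43,18,0],"turn":0,"claw":0},
  {"delta_pos":[43,18,0],"turn":0,"claw":0},
  {"delta_pos":[43,18,0],"turn":0,"claw":0},
  {"delta_pos":[43,18,0],"turn":0,"claw":0},
  {"delta_pos":[43,18,0],"turn":0,"claw":0},
  {"delta_pos":[43,18,0],"turn":0,"claw":0},
  {"delta_pos":[43,18,0],"turn":0,"claw":0},
  {"delta_pos":[43,18,0],"turn":0,"claw":0},
  {"delta_pos":[39.4,17.7,-1],"turn":0,"claw":0},
  {"delta_pos":[0,0,0],"turn":0,"claw":0},
])

```text
time_s: 5.18
tcp_pos: [0.4371, -0.358, 0.2088]
ee_rot: [[0.038, -0.999, -0.003], [-0.999, -0.038, 0.001], [-0.001, 0.003, -1.0]]
wrist_force: [0.2, 0.6, -1.4]
gripper_width: 0.085
gripper_force: 30.0
```

Run:
```python
from m import *
go(438,-356.3,180,2.4)
for n in('scene','side'):
    c=cap(n); w=cloud(c); x,y,z=w[...,0],w[...,1],w[...,2]
    # board bar while held, rack teeth rows in rack frame
    a=np.radians(2.4); cx,cy=.4741,-.3549
    u=(x-cx)*np.cos(a)+(y-cy)*np.sin(a); v=-(x-cx)*np.sin(a)+(y-cy)*np.cos(a)
    q=(z>.19)&(z<.225)&(abs(u+.036)<.05)&(abs(v)<.055); print(n,'held u,v,z',[np.round(np.percentile(k[q]*1000,[2,50,98]),1) for k in(u,v,z)])
    q=(z>.1)&(z<.19)&(abs(u+.036)<.05)&(abs(v)<.055); print(n,'held board u,v,z',[np.round(np.percentile(k[q]*1000,[2,50,98]),1) for k in(u,v,z)])
    q=(z>.09)&(z<.11)&(abs(u-.036)<.015)&(abs(v)<.07); print(n,'fixed u,v',[np.round(np.percentile(k[q]*1000,[2,50,98]),1) for k in(u,v)])
    q=(z>.055)&(z<.075)&(abs(u)<.07)&(abs(v)<.07)&(u<.025)
    for sg in(1,-1):
        g=q&(v*sg>0); print(n,'tips',sg,np.histogram(u[g]*1000,np.arange(-64,28,4))[0], np.round(np.percentile(v[g]*1000,[2,98]),1))
c=load('scene'); save(c,'s2.png',(100,170,280,320),4)
```

```text
t=5.17 pos [ 437.1 -358.   208.8] yaw -177.8 | turn -0.004 delta [-1.6 -1.1 28.8] F [ 0.2  0.6 -1.4] w 7.4 gf 30.0
scene held u,v,z [array([-39.8, -33.6, -22.5]), array([-48.2, -12.5,  48.4]), array([190.6, 207.1, 224.4])]
scene held board u,v,z [array([-36.9, -34. , -27.9]), array([-48.4,  -3.3,  49.5]), array([130.8, 161. , 189. ])]
scene fixed u,v [array([32.5, 39.1, 42.4]), array([-48.3,  -4.5,  42.5])]
scene tips 1 [ 0  0  3  3  7  7  0  2  0  0  2 13 12  1  0  0  0  0  0  0  0  0] [42.4 56.2]
scene tips -1 [ 0  0  0  6 12  2  1  1  0  3  2  9 23 14  6  1  3  0  3  3 15 17] [-58.9 -43.8]
side held u,v,z [array([-48.1, -38.5, -33.1]), array([-46.9, -25.8,  43.5]), array([191. , 214.9, 224.8])]
side held board u,v,z [array([-39.3, -38.2, -36.5]), array([-46.9, -21.8,   7.5]), array([129.8, 159.3, 188.8])]
side fixed u,v [array([30.3, 33.3, 39.3]), array([-48.4, -31.1, -11.9])]
side tips 1 [ 0  0  3 12  7  0  1  2  1 13 16 14  7  2  0  0  0  0  0  0  0  0] [43.  56.9]
side tips -1 [ 0  1  6 16  5  1  0  0  7 17 23 11  8  5  0  1  0  6 13 23 10 10] [-58.  -43.6]
```

View pics/s2.png

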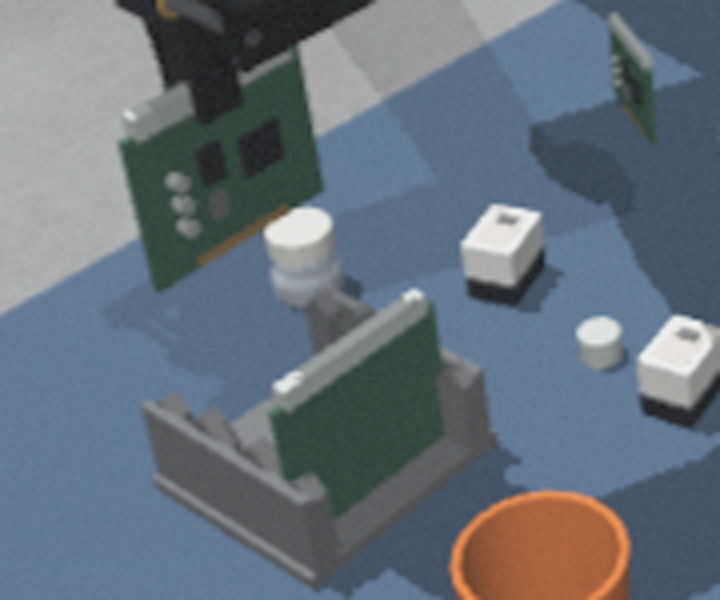

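The board hangs component side outward over slot 0. The tooth tips and fixed bar confirm the slot line within about 1 mm. Next I'll lower it in stages.

Call:
drive_tool([
  {"delta_pos":[0,-0.3,20],"turn":-0.003,"claw":0},
  {"delta_pos":[0,0,20],"turn":0,"claw":0},
  {"delta_pos":[0,0,14],"turn":0,"claw":0},
  {"delta_pos":[0,0,8],"turn":0,"claw":0},
  {"delta_pos":[0,0,8],"turn":0,"claw":0},
  {"delta_pos":[0,0,8],"turn":0,"claw":0},
  {"delta_pos":[0,0,8],"turn":0,"claw":0},
  {"delta_pos":[0,0,0],"turn":0,"claw":0},
])

```text
time_s: 6.28
tcp_pos: [0.4395, -0.3571, 0.1248]
ee_rot: [[0.045, -0.999, 0.001], [-0.999, -0.045, -0.002], [0.002, -0.001, -1.0]]
wrist_force: [0.1, -2.9, -1.0]
gripper_width: 0.088
gripper_force: 30.0
```

Run:
```python
from m import *
go(438,-356.3,87.6,2.4)
```

```text
t=6.28 pos [ 439.5 -357.1  124.8] yaw -177.4 | turn 0.003 delta [-0.9  1.5 37.2] F [ 0.1 -2.9 -1. ] w 7.7 gf 30.0
```

Call:
drive_tool([
  {"delta_pos":[0.8,0,8],"turn":0,"claw":0},
  {"delta_pos":[0,0,8],"turn":0,"claw":0},
  {"delta_pos":[0,0,8],"turn":0,"claw":0},
  {"delta_pos":[0,0,6],"turn":0,"claw":0},
  {"delta_pos":[0,0,4],"turn":0,"claw":0},
  {"delta_pos":[0,0,0],"turn":0,"claw":0},
  {"delta_pos":[0,0,0],"turn":0,"claw":0},
])

```text
time_s: 7.15
tcp_pos: [0.4391, -0.3569, 0.0901]
ee_rot: [[0.045, -0.999, -0.0], [-0.999, -0.045, 0.0], [-0.0, 0.0, -1.0]]
wrist_force: [-0.9, -2.4, -1.8]
gripper_width: 0.087
gripper_force: 30.0
```

Run:
```python
from m import *
go(438,-356.3,87.6,2.4)
```

```text
t=7.15 pos [ 439.1 -356.9   90.1] yaw -177.4 | turn 0.003 delta [-0.6  1.1  2.5] F [-0.9 -2.4 -1.8] w 7.6 gf 30.0
```

Call:
drive_tool([
  {"delta_pos":[0.8,0,2],"turn":0,"claw":0},
  {"delta_pos":[0,0,2],"turn":0,"claw":0},
  {"delta_pos":[0,0,0],"turn":0,"claw":0},
  {"delta_pos":[0,0,0],"turn":0,"claw":0},
])

```text
time_s: 7.65
tcp_pos: [0.4393, -0.3574, 0.0876]
ee_rot: [[0.045, -0.999, 0.0], [-0.999, -0.045, 0.0], [-0.0, -0.0, -1.0]]
wrist_force: [-1.3, 1.5, 5.4]
gripper_width: 0.09
gripper_force: 30.0
```

The board bottomed at the expected height (TCP 87.6 mm, +5 N). I'll release, rise and look.

Call:
drive_tool([
  {"delta_pos":[0,0,0],"turn":0,"claw":0.4},
  {"delta_pos":[0,0,0],"turn":0,"claw":0.4},
  {"delta_pos":[0,0,0],"turn":0,"claw":0.4},
  {"delta_pos":[0,0,0],"turn":0,"claw":0.4},
  {"delta_pos":[0,0,-15],"turn":0,"claw":0.4},
  {"delta_pos":[0,0,-30],"turn":0,"claw":0.55},
  {"delta_pos":[-40,0,-30],"turn":0,"claw":0.55},
  {"delta_pos":[-40,0,0],"turn":0,"claw":0.55},
  {"delta_pos":[-40,0,0],"turn":0,"claw":0.55},
  {"delta_pos":[0,0,0],"turn":0,"claw":0.55},
])

```text
time_s: 8.9
tcp_pos: [0.434, -0.2363, 0.1631]
ee_rot: [[0.048, -0.999, 0.002], [-0.999, -0.048, -0.0], [0.0, -0.002, -1.0]]
wrist_force: [-0.2, -0.5, -0.1]
gripper_width: 0.553
gripper_force: 0.0
```

```bash
cat >> m.py <<'E'
def relays(c,n):
    """white boxes with top near z=.038 on the bench"""
    w=cloud(c); x,y,z=w[...,0],w[...,1],w[...,2]; col=c['color'].astype(int)
    m=(z>.031)&(z<.043)&(x>.3)&(x<.85)&(abs(y)<.5)&(col.min(-1)>110)
    k,lab,st,_=cv2.connectedComponentsWithStats(m.astype(np.uint8)); out=[]
    for i in range(1,k):
        if 50<st[i,4]<2500:
            p=w[lab==i]; p=p[p[:,2]>np.median(p[:,2])-.003]; ce,sz,a=fitrect(p[:,:2])
            if 24<min(sz)<36 and 34<max(sz)<52:
                if sz[0]>sz[1]: a-=90
                a=(a+90)%180-90; out.append((ce,sz,a)); print(n,'relay c',ce,'size',sz,'x-axis',round(a,1))
    return out
E
python3 - <<'E'
from m import *
for n in('scene','side'): c=cap(n); relays(c,n)
meas(c,'side')
c=wcap(); relays(c,'wrist'); go(436.4,-195,60,21.2)
E
```

```text
scene relay c [523.4 383.2] size [31.3 46.7] x-axis 1.6
scene relay c [604.8 323.9] size [44.1 33.1] x-axis -5.2
scene relay c [613.  246.6] size [30.8 42.7] x-axis 60.4
scene relay c [ 437.2 -195.5] size [31.2 42.6] x-axis 25.3
scene relay c [ 584.4 -207.5] size [30.6 41.1] x-axis 14.7
side relay c [521.7 383.3] size [42.7 31.7] x-axis -2.6
side relay c [604.3 323.3] size [42.  32.2] x-axis -11.5
side relay c [613.3 248.7] size [33.5 39. ] x-axis 58.9
side relay c [ 583.1 -206.7] size [32.  39.6] x-axis 12.6
side relay c [ 435.  -194.4] size [30.1 39.2] x-axis 20.5
side bar 0.1017 (array([ 679.1, -397.9]), array([71.1, 71.2]), np.float64(77.8))
side bar 0.1014 (array([ 509.2, -354.4]), array([ 9.5, 92.1]), np.float64(2.2))
side bar 0.1019 (array([ 439.1, -355.7]), array([ 9.7, 91. ]), np.float64(2.1))
side obj 0.0324 (array([673.1, 399.4]), array([73. , 98.2]), np.float64(3.9))
side obj 0.0374 (array([521.7, 383.1]), array([43.3, 31.5]), np.float64(87.4))
side obj 0.0374 (array([603.7, 323.4]), array([42.9, 31.2]), np.float64(82.4))
side obj 0.0372 (array([612.8, 248.3]), array([33.
[... 473 characters left out ...]
ay([10.3, 38.4]), np.float64(16.9))
side obj 0.0398 (array([ 660.7, -404.4]), array([24.2, 60.7]), np.float64(20.0))
side obj 0.0416 (array([ 504.5, -348.2]), array([ 29.3, 106.9]), np.float64(20.2))
side obj 0.0411 (array([ 428.1, -352.2]), array([ 22.6, 107. ]), np.float64(4.2))
side obj 0.0443 (array([ 351. , -268.9]), array([34.2, 34. ]), np.float64(22.4))
side obj 0.0407 (array([ 473.9, -413.1]), array([ 15.3, 114.5]), np.float64(84.7))
side chassis (array([678. ,  10.9]), array([187.5, 418.2]), np.float64(70.8))
wrist relay c [ 436.4 -195.8] size [29.6 35.9] x-axis 20.8
t=9.05 pos [ 434.4 -238.4  162.3] yaw -177.4 | turn -0.325 delta [-39.8 -17.5 102.3] F [-0.6  0.4  0.1] w 47.8 gf 0.0
```

Both boards in the rack stand at equal height (0.102), so the board is fully down. The four relays are re-measured. Next I'll refine the chassis pose from the walls and guides.

```bash
cat > ch.py <<'E'
from h import *
def fit(c,n,C=(585.,33.8),yaw=-16.1):
    w=cloud(c).reshape(-1,3)*1000; w=w[np.isfinite(w[:,0])]; a=np.radians(yaw)
    u=(w[:,0]-C[0])*np.cos(a)+(w[:,1]-C[1])*np.sin(a); v=-(w[:,0]-C[0])*np.sin(a)+(w[:,1]-C[1])*np.cos(a); z=w[:,2]
    r=(z>24)&(z<30)
    for nm,q,A,B in (('L',r&(abs(v-97)<7)&(abs(u)<95),u,v),('R',r&(abs(v+97)<7)&(abs(u)<95),u,v),('F',r&(abs(u+109)<7)&(abs(v)<90),v,u)):
        if q.sum()<30: print(n,nm,'few');continue
        k=np.polyfit(A[q],B[q],1); print(n,nm,q.sum(),'mid %.1f slope %.2fdeg'%(np.median(B[q]),np.degrees(np.arctan(k[0]))),np.percentile(B[q],[5,95]).round(1))
    for s in(1,-1):
        q=(z>45)&(z<75)&(abs(u)<20)&(abs(v-s*50)<16); 
        if q.sum()>10: print(n,'guide',s,q.sum(),'u',np.percentile(u[q],[3,97]).round(1),'v',np.percentile(v[q],[3,97]).round(1),'z',z[q].max().round())
    q=(z>21)&(z<29)
    for i,(su,sv) in enumerate([(-58,58),(-58,0),(-58,-58),(58,58),(58,0),(58,-58)]):
        g=q&(abs(u-su)<27)&(abs(v-sv)<29)
        if g.sum()>20: print(n,'sock',i,g.sum(),'u',np.percentile(u[g]-su,[3,97]).round(1),'v',np.percentile(v[g]-sv,[3,97]).round(1))
E
python3 - <<'E'
from ch import *
for n in('scene','side'): fit(load(n),n)
E
```

```text
scene L 76 mid 98.9 slope 0.28deg [ 95.9 101.1]
scene R 79 mid -95.1 slope 0.01deg [-97.2 -92.6]
scene F 76 mid -106.8 slope -0.35deg [-109.7 -105. ]
scene guide 1 88 u [-11.6  13.4] v [44.1 58.6] z 68.0
scene guide -1 92 u [-8.4 13.2] v [-55.7 -41. ] z 69.0
scene sock 0 87 u [-20.7  22.8] v [-25.1  26. ]
scene sock 1 86 u [-20.4  21.9] v [-23.5  27.7]
scene sock 2 121 u [-20.2  22.7] v [-24.4  27.5]
scene sock 3 118 u [-20.1  23. ] v [-24.2  28.4]
scene sock 4 120 u [-20.1  23. ] v [-24.   27.7]
scene sock 5 130 u [-20.5  22.1] v [-23.8  27. ]
side L 51 mid 98.8 slope -0.67deg [ 96.8 101.9]
side R few
side F 51 mid -109.3 slope 0.04deg [-110.4 -108.1]
side guide 1 72 u [-11.3  11. ] v [44.6 58.5] z 66.0
side guide -1 62 u [-11.9   7.2] v [-55.4 -42.1] z 67.0
side sock 0 95 u [-21.2  20.2] v [-25.3  28.4]
side sock 1 106 u [-21.1  20.2] v [-25.4  27.1]
side sock 2 113 u [-21.1  20.4] v [-23.7  28. ]
side sock 3 34 u [-21.6  -0.4] v [-16.4  28. ]
```

The chassis centre refines to about (585.8, 35.1) with yaw -16.1°, averaged over the rims, walls and guides. First I'll grasp relay C at (436.2,-195.2), yaw 21.

Call:
drive_tool([
  {"delta_pos":[0,0,0],"turn":-0.163,"claw":0.55},
  {"delta_pos":[0,0,0],"turn":-0.162,"claw":0.55},
  {"delta_pos":[-20,-9,30],"turn":0,"claw":0.55},
  {"delta_pos":[-19.8,-8.5,30],"turn":0,"claw":0.55},
  {"delta_pos":[0,0,30],"turn":0,"claw":0.55},
  {"delta_pos":[0,0,0],"turn":0,"claw":0.55},
  {"delta_pos":[0,0,0],"turn":0,"claw":0.55},
])

```text
time_s: 9.93
tcp_pos: [0.4368, -0.1954, 0.0724]
ee_rot: [[0.361, -0.933, 0.001], [-0.933, -0.361, -0.001], [0.001, -0.001, -1.0]]
wrist_force: [0.5, 0.2, -0.2]
gripper_width: 0.546
gripper_force: 0.0
```

Run:
```python
from m import *
go(436.2,-195.2,19,21)
```

```text
t=9.93 pos [ 436.8 -195.4   72.4] yaw -158.8 | turn 0.003 delta [-0.4  0.5 53.4] F [ 0.5  0.2 -0.2] w 47.5 gf 0.0
```

Call:
drive_tool([
  {"delta_pos":[-0.4,0.5,20],"turn":0,"claw":0.55},
  {"delta_pos":[0,0,20],"turn":0,"claw":0.55},
  {"delta_pos":[0,0,13.5],"turn":0,"claw":0.55},
  {"delta_pos":[0,0,0],"turn":0,"claw":0.55},
  {"delta_pos":[0,0,0],"turn":0,"claw":0},
  {"delta_pos":[0,0,0],"turn":0,"claw":0},
  {"delta_pos":[0,0,0],"turn":0,"claw":0},
  {"delta_pos":[0,0,0],"turn":0,"claw":0},
  {"delta_pos":[0,0,0],"turn":0,"claw":0},
])

```text
time_s: 11.05
tcp_pos: [0.4356, -0.1944, 0.0187]
ee_rot: [[0.362, -0.932, 0.001], [-0.932, -0.362, -0.0], [0.001, -0.001, -1.0]]
wrist_force: [-0.7, 0.0, 5.7]
gripper_width: 0.342
gripper_force: 30.0
```

Run:
```python
from m import *
go(514,-4.5,120,-16.1)
```

```text
t=11.05 pos [ 435.6 -194.4   18.7] yaw -158.8 | turn 0.651 delta [-204.2  -22.7 -101.3] F [-0.7  0.   5.7] w 29.8 gf 30.0
```

Call:
drive_tool([
  {"delta_pos":[0,0,-20],"turn":0,"claw":0},
  {"delta_pos":[0,0,-40],"turn":0,"claw":0},
  {"delta_pos":[0,0,-41],"turn":0.163,"claw":0},
  {"delta_pos":[0,0,0],"turn":0.163,"claw":0},
  {"delta_pos":[0,0,0],"turn":0.163,"claw":0},
  {"delta_pos":[0,0,0],"turn":0.162,"claw":0},
  {"delta_pos":[-41,-4.5,0],"turn":0,"claw":0},
  {"delta_pos":[-41,-4.5,0],"turn":0,"claw":0},
  {"delta_pos":[-41,-4.5,0],"turn":0,"claw":0},
  {"delta_pos":[-41,-4.5,0],"turn":0,"claw":0},
  {"delta_pos":[-40,-4.7,0],"turn":0,"claw":0},
  {"delta_pos":[0,0,0],"turn":0,"claw":0},
])

```text
time_s: 12.55
tcp_pos: [0.5143, -0.0026, 0.1186]
ee_rot: [[-0.274, -0.962, 0.0], [-0.962, 0.274, 0.0], [-0.0, 0.0, -1.0]]
wrist_force: [-0.0, 0.3, -0.5]
gripper_width: 0.343
gripper_force: 30.0
```

```bash
cat >> m.py <<'E'
def held(c,n,C=(585.8,35.1),yaw=-16.1,s=None):
    """held relay's extent in the chassis frame (mm), near the TCP"""
    p=np.array(monitor.sense()['tcp_pos'])*1000; w=cloud(c).reshape(-1,3)*1000; col=c['color'].reshape(-1,3).astype(int); a=np.radians(yaw)
    f=lambda X,Y:((X-C[0])*np.cos(a)+(Y-C[1])*np.sin(a),-(X-C[0])*np.sin(a)+(Y-C[1])*np.cos(a))
    u,v=f(w[:,0],w[:,1]); tu,tv=f(p[0],p[1])
    q=(abs(u-tu)<30)&(abs(v-tv)<32)&(w[:,2]>p[2]-25)&(w[:,2]<p[2]+24)
    print(n,'tcp uv',round(tu,1),round(tv,1),'held u',np.percentile(u[q],[2,98]).round(1),'v',np.percentile(v[q],[2,98]).round(1),'z-tcp',(np.percentile(w[q,2],[1,99])-p[2]).round(1),q.sum())
E
python3 - <<'E'
from m import *
go(514,-4.5,60,-16.1)
for n in('scene','side'): c=cap(n); held(c,n)
E
```

```text
t=12.55 pos [514.3  -2.6 118.6] yaw 164.1 | turn 0.003 delta [ 2.  -0.2 58.6] F [-0.   0.3 -0.5] w 29.8 gf 30.0
scene tcp uv -58.9 -57.4 held u [-74.9 -31.7] v [-77.3 -36.6] z-tcp [-18.2  23.6] 362
side tcp uv -59.1 -58.3 held u [-82.3 -37. ] v [-78.8 -41.3] z-tcp [-19.1  23.6] 404
```

Call:
drive_tool([
  {"delta_pos":[0.5,-0.5,20],"turn":0,"claw":0},
  {"delta_pos":[0,0,20],"turn":0,"claw":0},
  {"delta_pos":[0,0,20],"turn":0,"claw":0},
  {"delta_pos":[0,0,8],"turn":0,"claw":0},
  {"delta_pos":[0,0,0],"turn":0,"claw":0},
  {"delta_pos":[0,0,0],"turn":0,"claw":0},
])

```text
time_s: 13.4
tcp_pos: [0.5144, -0.0054, 0.0518]
ee_rot: [[-0.277, -0.961, 0.001], [-0.961, 0.277, 0.0], [-0.001, -0.001, -1.0]]
wrist_force: [-0.4, 0.3, -0.7]
gripper_width: 0.344
gripper_force: 30.0
```

Run:
```python
from m import *
go(514,-4.5,29,-16.1)
for n in('scene','side'): c=cap(n); held(c,n)
```

```text
t=13.40 pos [514.4  -5.4  51.8] yaw 163.9 | turn -0.000 delta [-0.7  0.7 22.8] F [-0.4  0.3 -0.7] w 30.0 gf 30.0
scene tcp uv -57.4 -58.6 held u [-73.3 -30.9] v [-80.2 -40. ] z-tcp [-22.2  23.4] 333
side tcp uv -57.4 -58.5 held u [-80.4 -35.1] v [-80.  -42.2] z-tcp [-19.8  23.5] 365
```

Call:
drive_tool([
  {"delta_pos":[-0.7,0.4,4],"turn":0,"claw":0},
  {"delta_pos":[0,0,4],"turn":0,"claw":0},
  {"delta_pos":[0,0,4],"turn":0,"claw":0},
  {"delta_pos":[0,0,0],"turn":0,"claw":0},
])

```text
time_s: 14.0
tcp_pos: [0.5136, -0.0044, 0.0387]
ee_rot: [[-0.277, -0.961, -0.001], [-0.961, 0.277, -0.0], [0.0, 0.001, -1.0]]
wrist_force: [-0.7, -0.4, -0.8]
gripper_width: 0.341
gripper_force: 30.0
```

Bottom is at about 19.7 mm, inside the rim (25 mm) with no force, so it has entered. Now I'll press home.

Call:
drive_tool([
  {"delta_pos":[0,0,3],"turn":0,"claw":0},
  {"delta_pos":[0,0,3],"turn":0,"claw":0},
  {"delta_pos":[0,0,3],"turn":0,"claw":0},
  {"delta_pos":[0,0,2],"turn":0,"claw":0},
  {"delta_pos":[0,0,0],"turn":0,"claw":0},
  {"delta_pos":[0,0,0],"turn":0,"claw":0},
])

```text
time_s: 14.75
tcp_pos: [0.5145, -0.0041, 0.0287]
ee_rot: [[-0.277, -0.961, 0.002], [-0.961, 0.277, 0.0], [-0.001, -0.002, -1.0]]
wrist_force: [-0.8, 3.8, 6.0]
gripper_width: 0.344
gripper_force: 30.0
```

Call:
drive_tool([
  {"delta_pos":[0,0,2],"turn":0,"claw":0},
  {"delta_pos":[0,0,1],"turn":0,"claw":0},
  {"delta_pos":[0,0,0],"turn":0,"claw":0},
])

```text
time_s: 15.12
tcp_pos: [0.5145, -0.0041, 0.0286]
ee_rot: [[-0.276, -0.961, 0.002], [-0.961, 0.276, -0.0], [-0.0, -0.002, -1.0]]
wrist_force: [-7.9, 4.3, 27.5]
gripper_width: 0.346
gripper_force: 30.0
```

It stays at the home height under 27 N, so it is seated. I'll release and rise, then check it and re-measure.

Call:
drive_tool([
  {"delta_pos":[0,0,-3],"turn":0,"claw":0.48},
  {"delta_pos":[0,0,0],"turn":0,"claw":0.48},
  {"delta_pos":[0,0,0],"turn":0,"claw":0.48},
  {"delta_pos":[0,0,-20],"turn":0,"claw":0.48},
  {"delta_pos":[0,0,-40],"turn":0,"claw":0.48},
  {"delta_pos":[0,0,-30],"turn":0,"claw":0.55},
  {"delta_pos":[0,0,0],"turn":0,"claw":0.55},
])

```text
time_s: 16.0
tcp_pos: [0.5151, -0.0042, 0.1198]
ee_rot: [[-0.277, -0.961, 0.004], [-0.961, 0.277, 0.001], [-0.002, -0.004, -1.0]]
wrist_force: [0.2, 0.0, -0.9]
gripper_width: 0.543
gripper_force: 0.0
```

```bash
cat >> m.py <<'E'
SO={0:(-58,58),1:(-58,0),2:(-58,-58),3:(58,58),4:(58,0),5:(58,-58)}
def sock(i,C=(585.8,35.1),yaw=-16.1):
    a=np.radians(yaw); u,v=SO[i]; return C[0]+u*np.cos(a)-v*np.sin(a),C[1]+u*np.sin(a)+v*np.cos(a)
def top(c,n,i):
    w=cloud(c); x,y=sock(i); q=(np.hypot(w[...,0]*1000-x,w[...,1]*1000-y)<24)&(w[...,2]>.04)&(w[...,2]<.075)
    if q.sum()>20: t=w[q]; print(n,'sock',i,'top z',np.percentile(t[:,2]*1000,[10,50,90]).round(1),fitrect(t[:,:2]),'want',np.round((x,y),1))
E
python3 - <<'E'
from m import *
for n in('scene','side'): c=cap(n); relays(c,n); top(c,n,2)
go(583.7,-207.1,80,13.7)
E
```

```text
scene relay c [524.7 383.2] size [44.3 32.4] x-axis -1.0
scene relay c [605.4 322. ] size [42.1 31.5] x-axis -5.7
scene relay c [614.5 247.4] size [29.4 40.3] x-axis 62.0
scene relay c [ 584.2 -207.1] size [30.2 40.4] x-axis 14.1
scene sock 2 top z [41.9 48.2 50.2] (array([516.2,  -6.3]), array([39.8, 32.8]), np.float64(77.1)) want [514.   -4.5]
side relay c [522.  382.9] size [29.8 41.9] x-axis 4.2
side relay c [603.9 323.9] size [42.2 29.5] x-axis -6.6
side relay c [613.5 249.1] size [33.3 38. ] x-axis 65.2
side relay c [ 582.3 -206.9] size [30.9 40.3] x-axis 12.8
side sock 2 top z [44.  47.8 49.7] (array([514.4,  -4. ]), array([41.4, 29.7]), np.float64(72.1)) want [514.   -4.5]
t=16.10 pos [513.   -4.6 117.2] yaw 163.9 | turn -0.521 delta [213.5 -20.8  37.1] F [ 0.2 -0.1 -0.8] w 47.5 gf 0.0
```

Socket 2's relay top is at 48 mm, so it is home. Next is relay D.

Call:
drive_tool([
  {"delta_pos":[0,0,0],"turn":-0.174,"claw":0.55},
  {"delta_pos":[0,0,0],"turn":-0.174,"claw":0.55},
  {"delta_pos":[0,0,0],"turn":-0.173,"claw":0.55},
  {"delta_pos":[43,-4.2,0],"turn":0,"claw":0.55},
  {"delta_pos":[43,-4.2,0],"turn":0,"claw":0.55},
  {"delta_pos":[43,-4.2,0],"turn":0,"claw":0.55},
  {"delta_pos":[43,-4.2,10],"turn":0,"claw":0.55},
  {"delta_pos":[41.5,-4,27],"turn":0,"claw":0.55},
  {"delta_pos":[0,0,0],"turn":0,"claw":0.55},
  {"delta_pos":[0,0,0],"turn":0,"claw":0.55},
])

```text
time_s: 17.35
tcp_pos: [0.5837, -0.2067, 0.0795]
ee_rot: [[0.237, -0.971, -0.003], [-0.971, -0.237, 0.0], [-0.001, 0.003, -1.0]]
wrist_force: [-0.4, 0.0, 0.5]
gripper_width: 0.552
gripper_force: 0.0
```

Run:
```python
from m import *
go(583.4,-207.0,19,13.6)
```

```text
t=17.35 pos [ 583.7 -206.7   79.5] yaw -166.3 | turn 0.002 delta [ 0.2  0.2 60.5] F [-0.4  0.   0.5] w 48.0 gf 0.0
```

Call:
drive_tool([
  {"delta_pos":[0.2,0.2,25],"turn":0,"claw":0.55},
  {"delta_pos":[0,0,25],"turn":0,"claw":0.55},
  {"delta_pos":[0,0,10.5],"turn":0,"claw":0.55},
  {"delta_pos":[0,0,0],"turn":0,"claw":0.55},
  {"delta_pos":[0,0,0],"turn":0,"claw":0},
  {"delta_pos":[0,0,0],"turn":0,"claw":0},
  {"delta_pos":[0,0,0],"turn":0,"claw":0},
  {"delta_pos":[0,0,0],"turn":0,"claw":0},
])

```text
time_s: 18.35
tcp_pos: [0.5847, -0.2072, 0.0214]
ee_rot: [[0.238, -0.971, 0.001], [-0.971, -0.238, -0.0], [0.0, -0.001, -1.0]]
wrist_force: [-1.1, -0.4, 4.8]
gripper_width: 0.342
gripper_force: 30.0
```

Run:
```python
from m import *
x,y=sock(5); print(x,y); go(x,y,120,-16.1)
```

```text
625.4409410496025 -36.70944083267837
t=18.35 pos [ 584.7 -207.2   21.4] yaw -166.2 | turn 0.521 delta [-175.1    8.1  -98.6] F [-1.1 -0.4  4.8] w 29.7 gf 30.0
```

Call:
drive_tool([
  {"delta_pos":[0,0,-20],"turn":0,"claw":0},
  {"delta_pos":[0,0,-40],"turn":0,"claw":0},
  {"delta_pos":[0,0,-38.5],"turn":0.174,"claw":0},
  {"delta_pos":[0,0,0],"turn":0.174,"claw":0},
  {"delta_pos":[0,0,0],"turn":0.173,"claw":0},
  {"delta_pos":[-35,1.6,0],"turn":0,"claw":0},
  {"delta_pos":[-35,1.6,0],"turn":0,"claw":0},
  {"delta_pos":[-35,1.6,0],"turn":0,"claw":0},
  {"delta_pos":[-35,1.6,0],"turn":0,"claw":0},
  {"delta_pos":[-35,1.6,0],"turn":0,"claw":0},
  {"delta_pos":[0,0,30],"turn":0,"claw":0},
  {"delta_pos":[0,0,0],"turn":0,"claw":0},
])

```text
time_s: 19.85
tcp_pos: [0.6232, -0.0366, 0.0864]
ee_rot: [[-0.277, -0.961, -0.006], [-0.961, 0.277, -0.0], [0.002, 0.006, -1.0]]
wrist_force: [0.1, -0.6, -0.1]
gripper_width: 0.341
gripper_force: 30.0
```

Run:
```python
from m import *
x,y=sock(5); go(x,y,54,-16.1)
for n in('scene','side'): c=cap(n); held(c,n)
```

```text
t=19.85 pos [623.2 -36.6  86.4] yaw 163.9 | turn 0.000 delta [-0.5 -2.3 32.4] F [ 0.1 -0.6 -0.1] w 29.6 gf 30.0
scene tcp uv 57.2 -58.5 held u [37.6 82.5] v [-78.6 -39.7] z-tcp [-22.9  23.6] 416
side tcp uv 58.1 -58.4 held u [33.5 79.2] v [-79.  -42.6] z-tcp [-22.4  23.2] 374
```

Call:
drive_tool([
  {"delta_pos":[-0.8,0,16],"turn":0,"claw":0},
  {"delta_pos":[0,0,16],"turn":0,"claw":0},
  {"delta_pos":[0,0,0],"turn":0,"claw":0},
  {"delta_pos":[0,0,0],"turn":0,"claw":0},
])

```text
time_s: 20.45
tcp_pos: [0.6258, -0.0362, 0.057]
ee_rot: [[-0.277, -0.961, 0.0], [-0.961, 0.277, -0.0], [0.0, -0.0, -1.0]]
wrist_force: [0.0, 0.3, -0.8]
gripper_width: 0.343
gripper_force: 30.0
```

Run:
```python
from m import *
x,y=sock(5); go(x,y,31.4,-16.1)
```

```text
t=20.45 pos [625.8 -36.2  57. ] yaw 163.9 | turn 0.000 delta [ 0.6  0.2 25.6] F [ 0.   0.3 -0.8] w 29.9 gf 30.0
```

Call:
drive_tool([
  {"delta_pos":[0,0,6],"turn":0,"claw":0},
  {"delta_pos":[0,0,6],"turn":0,"claw":0},
  {"delta_pos":[0,0,4],"turn":0,"claw":0},
  {"delta_pos":[0,0,0],"turn":0,"claw":0},
])

```text
time_s: 20.95
tcp_pos: [0.6253, -0.0361, 0.0406]
ee_rot: [[-0.277, -0.961, -0.001], [-0.961, 0.277, -0.0], [0.0, 0.001, -1.0]]
wrist_force: [1.2, -1.2, 0.1]
gripper_width: 0.341
gripper_force: 30.0
```

Call:
drive_tool([
  {"delta_pos":[0,0,3],"turn":0,"claw":0},
  {"delta_pos":[0,0,3],"turn":0,"claw":0},
  {"delta_pos":[0,0,3],"turn":0,"claw":0},
  {"delta_pos":[0,0,2],"turn":0,"claw":0},
  {"delta_pos":[0,0,1.5],"turn":0,"claw":0},
  {"delta_pos":[0,0,0],"turn":0,"claw":0},
])

```text
time_s: 21.7
tcp_pos: [0.626, -0.0361, 0.0314]
ee_rot: [[-0.276, -0.961, 0.001], [-0.961, 0.276, -0.001], [0.0, -0.001, -1.0]]
wrist_force: [-4.9, -1.4, 15.2]
gripper_width: 0.341
gripper_force: 30.0
```

Call:
drive_tool([
  {"delta_pos":[0,0,1.5],"turn":0,"claw":0},
  {"delta_pos":[0,0,0],"turn":0,"claw":0},
  {"delta_pos":[0,0,-3],"turn":0,"claw":0.46},
  {"delta_pos":[0,0,0],"turn":0,"claw":0.46},
  {"delta_pos":[0,0,0],"turn":0,"claw":0.46},
  {"delta_pos":[0,0,-20],"turn":0,"claw":0.46},
  {"delta_pos":[0,0,-40],"turn":0,"claw":0.46},
  {"delta_pos":[0,0,-35],"turn":0,"claw":0.5},
  {"delta_pos":[0,0,0],"turn":0,"claw":0.5},
])

```text
time_s: 22.82
tcp_pos: [0.6276, -0.0358, 0.1279]
ee_rot: [[-0.277, -0.961, 0.006], [-0.961, 0.277, 0.001], [-0.002, -0.006, -1.0]]
wrist_force: [0.3, -0.7, -0.3]
gripper_width: 0.496
gripper_force: 0.0
```

Run:
```python
from m import *
for n in('scene','side'): c=cap(n); relays(c,n); top(c,n,2); top(c,n,5)
go(604.6,323.5,125,-6)
```

```text
scene relay c [522.8 381.6] size [32.2 45.1] x-axis 5.0
scene relay c [605.3 321.4] size [44.  30.5] x-axis -5.1
scene relay c [615.3 246.7] size [30.7 40.5] x-axis 55.9
scene sock 2 top z [43.3 48.  50.1] (array([516.1,  -5.1]), array([40.7, 32.7]), np.float64(71.8)) want [514.   -4.5]
scene sock 5 top z [43.1 48.1 50.3] (array([627.3, -36.6]), array([40.1, 32.8]), np.float64(77.0)) want [625.4 -36.7]
side relay c [521.4 382.2] size [30.5 43.9] x-axis 4.1
side relay c [603.8 324.4] size [43.5 31.1] x-axis -4.3
side relay c [614.  248.5] size [30.2 36.3] x-axis 62.2
side sock 2 top z [44.1 47.6 49.5] (array([514.2,  -4.6]), array([41.2, 30.1]), np.float64(76.0)) want [514.   -4.5]
side sock 5 top z [44.3 47.7 49.4] (array([625.9, -36.3]), array([40.8, 30. ]), np.float64(73.3)) want [625.4 -36.7]
t=22.93 pos [625.1 -35.9 124.3] yaw 163.9 | turn -0.177 delta [-355.3   58.    -0.5] F [-0.8  0.  -0.7] w 43.6 gf 0.0
```

Both relays are home (tops 48 mm). Next is relay B at (604.5,322.9), yaw -5.

Call:
drive_tool([
  {"delta_pos":[0,0,0],"turn":-0.177,"claw":0.5},
  {"delta_pos":[-44,7,0],"turn":-0.015,"claw":0.5},
  {"delta_pos":[-44,7,0],"turn":0,"claw":0.5},
  {"delta_pos":[-44,7,0],"turn":0,"claw":0.5},
  {"delta_pos":[-44,7,0],"turn":0,"claw":0.5},
  {"delta_pos":[-44,7,0],"turn":0,"claw":0.5},
  {"delta_pos":[-44,7,0],"turn":0,"claw":0.5},
  {"delta_pos":[-44,7,0],"turn":0,"claw":0.5},
  {"delta_pos":[-44,7,20],"turn":0,"claw":0.5},
  {"delta_pos":[0,0,25],"turn":0,"claw":0.5},
  {"delta_pos":[0,0,0],"turn":0,"claw":0.5},
])

```text
time_s: 24.3
tcp_pos: [0.5992, 0.3185, 0.0754]
ee_rot: [[-0.089, -0.996, -0.007], [-0.996, 0.089, -0.005], [0.006, 0.007, -1.0]]
wrist_force: [0.5, -0.3, 0.6]
gripper_width: 0.499
gripper_force: 0.0
```

Run:
```python
from m import *
go(604.5,322.9,19,-5); relays(wcap(),'wrist')
```

```text
t=24.30 pos [599.2 318.5  75.4] yaw 174.9 | turn -0.001 delta [-5.2 -5.3 56.3] F [ 0.5 -0.3  0.6] w 43.4 gf 0.0
```

Call:
drive_tool([
  {"delta_pos":[-4.5,-3,10],"turn":0,"claw":0.5},
  {"delta_pos":[0,0,0],"turn":0,"claw":0.5},
  {"delta_pos":[0,0,0],"turn":0,"claw":0.5},
  {"delta_pos":[0,0,0],"turn":0,"claw":0.5},
])

```text
time_s: 24.85
tcp_pos: [0.6054, 0.3237, 0.0707]
ee_rot: [[-0.089, -0.996, 0.001], [-0.996, 0.089, 0.001], [-0.001, -0.001, -1.0]]
wrist_force: [0.1, -0.0, -0.3]
gripper_width: 0.502
gripper_force: 0.0
```

Run:
```python
from m import *
go(604.5,322.9,19,-5); c=cap('side'); relays(c,'side'); c=wcap(); relays(c,'wrist'); save(c,'w2.png',s=1.25)
```

```text
t=24.85 pos [605.4 323.7  70.7] yaw 174.9 | turn -0.002 delta [ 0.9  0.9 51.7] F [ 0.1 -0.  -0.3] w 43.7 gf 0.0
side relay c [613.4 248.1] size [31.2 36.3] x-axis 67.2
wrist relay c [604.7 323. ] size [35.5 29.3] x-axis -4.0
```

View pics/w2.png

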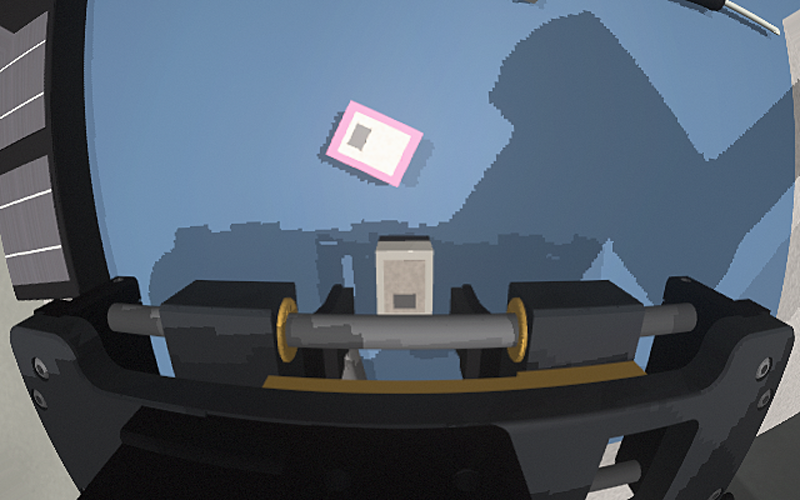

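The wrist view shows relay B centred between the open fingers at (405,275), and the pink decoy away at (373,145). I'll descend and grip.

Call:
drive_tool([
  {"delta_pos":[0.7,0.8,20],"turn":0,"claw":0.5},
  {"delta_pos":[0,0,20],"turn":0,"claw":0.5},
  {"delta_pos":[0,0,11],"turn":0,"claw":0.5},
  {"delta_pos":[0,0,0],"turn":0,"claw":0.5},
  {"delta_pos":[0,0,0],"turn":0,"claw":0},
  {"delta_pos":[0,0,0],"turn":0,"claw":0},
  {"delta_pos":[0,0,0],"turn":0,"claw":0},
  {"delta_pos":[0,0,0],"turn":0,"claw":0},
])

```text
time_s: 25.95
tcp_pos: [0.6047, 0.3236, 0.02]
ee_rot: [[-0.089, -0.996, 0.001], [-0.996, 0.089, 0.001], [-0.001, -0.001, -1.0]]
wrist_force: [-0.7, 0.5, 3.7]
gripper_width: 0.334
gripper_force: 30.0
```

Run:
```python
from m import *
x,y=sock(0); go(x,y,120,-16.1)
```

```text
t=25.95 pos [604.7 323.6  20. ] yaw 174.9 | turn 0.192 delta [ 224.3   -4.  -100.2] F [-0.7  0.5  3.7] w 29.1 gf 30.0
```

Call:
drive_tool([
  {"delta_pos":[0,0,-20],"turn":0,"claw":0},
  {"delta_pos":[0,0,-40],"turn":0,"claw":0},
  {"delta_pos":[0,0,-40],"turn":0.096,"claw":0},
  {"delta_pos":[0,0,0],"turn":0.096,"claw":0},
  {"delta_pos":[40,-0.7,0],"turn":0,"claw":0},
  {"delta_pos":[40,-0.7,0],"turn":0,"claw":0},
  {"delta_pos":[40,-0.7,0],"turn":0,"claw":0},
  {"delta_pos":[40,-0.7,0],"turn":0,"claw":0},
  {"delta_pos":[40,-0.7,0],"turn":0,"claw":0},
  {"delta_pos":[24,-0.5,20],"turn":0,"claw":0},
  {"delta_pos":[0,0,20],"turn":0,"claw":0},
  {"delta_pos":[0,0,0],"turn":0,"claw":0},
])

```text
time_s: 27.45
tcp_pos: [0.5447, 0.106, 0.0776]
ee_rot: [[-0.278, -0.961, -0.004], [-0.961, 0.278, -0.002], [0.002, 0.003, -1.0]]
wrist_force: [-0.1, -0.5, -0.8]
gripper_width: 0.341
gripper_force: 30.0
```

Run:
```python
from m import *
for n in('scene','side'): c=cap(n); held(c,n)
x,y=sock(0); go(x,y,54,-16.1)
```

```text
scene tcp uv -58.3 57.6 held u [-77.6 -32. ] v [35.3 75.7] z-tcp [-21.1  23.5] 333
side tcp uv -57.8 58.2 held u [-81.5 -36.9] v [36.6 74.9] z-tcp [-20.8  23.7] 339
t=27.55 pos [546.4 107.1  79.4] yaw 163.9 | turn 0.000 delta [ 0.2  0.2 25.4] F [ 0.  -0.2 -0.9] w 29.7 gf 30.0
```

Call:
drive_tool([
  {"delta_pos":[-1.2,0,12],"turn":0,"claw":0},
  {"delta_pos":[0,0,10],"turn":0,"claw":0},
  {"delta_pos":[0,0,0],"turn":0,"claw":0},
  {"delta_pos":[0,0,0],"turn":0,"claw":0},
])

```text
time_s: 28.05
tcp_pos: [0.5465, 0.1081, 0.057]
ee_rot: [[-0.277, -0.961, 0.0], [-0.961, 0.277, -0.0], [0.0, -0.0, -1.0]]
wrist_force: [0.1, -1.1, -0.6]
gripper_width: 0.342
gripper_force: 30.0
```

Run:
```python
from m import *
for n in('scene','side'): c=cap(n); held(c,n)
x,y=sock(0); go(x,y,30,-16.1)
```

```text
scene tcp uv -58.0 59.3 held u [-76.7 -31.6] v [38.1 78.5] z-tcp [-19.4  23.5] 305
side tcp uv -57.9 59.3 held u [-81.1 -36.3] v [38.5 77.2] z-tcp [-19.3  23.2] 326
t=28.15 pos [546.6 108.2  57.3] yaw 163.9 | turn 0.000 delta [ 1.3  0.1 27.3] F [ 1.  -0.6 -1.7] w 30.0 gf 30.0
```

Held centre is at v about 58.2, so it is aligned. I'll lower it in.

Call:
drive_tool([
  {"delta_pos":[0,0,6],"turn":0,"claw":0},
  {"delta_pos":[0,0,6],"turn":0,"claw":0},
  {"delta_pos":[0,0,5],"turn":0,"claw":0},
  {"delta_pos":[0,0,0],"turn":0,"claw":0},
])

```text
time_s: 28.65
tcp_pos: [0.546, 0.1079, 0.0394]
ee_rot: [[-0.277, -0.961, -0.001], [-0.961, 0.277, -0.001], [0.001, 0.001, -1.0]]
wrist_force: [0.4, 0.3, -0.5]
gripper_width: 0.346
gripper_force: 30.0
```

Call:
drive_tool([
  {"delta_pos":[0,0,3],"turn":0,"claw":0},
  {"delta_pos":[0,0,3],"turn":0,"claw":0},
  {"delta_pos":[0,0,3],"turn":0,"claw":0},
  {"delta_pos":[0,0,2],"turn":0,"claw":0},
  {"delta_pos":[0,0,2],"turn":0,"claw":0},
  {"delta_pos":[0,0,0],"turn":0,"claw":0},
])

```text
time_s: 29.4
tcp_pos: [0.5466, 0.108, 0.0299]
ee_rot: [[-0.276, -0.961, 0.001], [-0.961, 0.276, -0.0], [0.0, -0.001, -1.0]]
wrist_force: [-6.5, -3.0, 19.3]
gripper_width: 0.342
gripper_force: 30.0
```

Call:
drive_tool([
  {"delta_pos":[0,0,1],"turn":0,"claw":0},
  {"delta_pos":[0,0,0],"turn":0,"claw":0},
  {"delta_pos":[0,0,-4],"turn":0,"claw":0.48},
  {"delta_pos":[0,0,0],"turn":0,"claw":0.48},
  {"delta_pos":[0,0,0],"turn":0,"claw":0.48},
  {"delta_pos":[0,0,-20],"turn":0,"claw":0.48},
  {"delta_pos":[0,0,-40],"turn":0,"claw":0.5},
  {"delta_pos":[0,0,-30],"turn":0,"claw":0.5},
  {"delta_pos":[0,0,0],"turn":0,"claw":0.5},
])

```text
time_s: 30.52
tcp_pos: [0.5478, 0.1087, 0.122]
ee_rot: [[-0.277, -0.961, 0.004], [-0.961, 0.277, 0.002], [-0.003, -0.004, -1.0]]
wrist_force: [-0.1, -0.9, 0.5]
gripper_width: 0.501
gripper_force: 0.0
```

Run:
```python
from m import *
for n in('scene','side'): 
    c=cap(n); relays(c,n)
    for i in(0,2,5): top(c,n,i)
go(522.2,382.5,80,4.5)
```

```text
scene relay c [523.7 380.3] size [32.6 49. ] x-axis 1.4
scene relay c [615.  249.2] size [24.3 34.4] x-axis 58.0
scene relay c [516.4  -6.4] size [39.  32.5] x-axis -17.2
scene relay c [634.4 -44.6] size [46.1 24.8] x-axis -52.8
scene sock 0 top z [42.4 47.9 49.8] (array([547.9, 106.4]), array([41.4, 32.8]), np.float64(74.1)) want [546.2 106.9]
scene sock 2 top z [43.4 48.2 50. ] (array([516.5,  -5.6]), array([39.7, 32.8]), np.float64(76.1)) want [514.   -4.5]
scene sock 5 top z [42.8 48.1 49.9] (array([627.9, -36.4]), array([40.4, 33.1]), np.float64(74.2)) want [625.4 -36.7]
side relay c [521.9 383.6] size [40.7 29.9] x-axis -0.2
side sock 0 top z [42.7 47.4 49.4] (array([546.5, 107.3]), array([39.4, 29.6]), np.float64(75.5)) want [546.2 106.9]
side sock 2 top z [44.8 47.7 49.2] (array([514.3,  -4.8]), array([40.1, 30. ]), np.float64(74.9)) want [514.   -4.5]
side sock 5 top z [43.4 47.5 49.7] (array([625.8, -36.3]), array([39.8, 30.7]), np.float64(75.7)) want [625.4 -36.7]
t=30.62 pos [545.7 107.9 119.2] yaw 163.9 | turn -0.360 delta [-275.6    1.9   39.2] F [-0.6  0.6  0.1] w 43.4 gf 0.0
```

All three sit at 48 mm. Last is relay A, with a wrist check above it.

Call:
drive_tool([
  {"delta_pos":[0,0,0],"turn":-0.18,"claw":0.5},
  {"delta_pos":[0,0,0],"turn":-0.15,"claw":0.5},
  {"delta_pos":[-45,1.5,0],"turn":0,"claw":0.5},
  {"delta_pos":[-45,1.5,0],"turn":0,"claw":0.5},
  {"delta_pos":[-45,1.5,0],"turn":0,"claw":0.5},
  {"delta_pos":[-45,1.5,0],"turn":0,"claw":0.5},
  {"delta_pos":[-45,1.5,0],"turn":0,"claw":0.5},
  {"delta_pos":[-45,1.5,15],"turn":0,"claw":0.5},
  {"delta_pos":[-4,0,25],"turn":0,"claw":0.5},
  {"delta_pos":[0,0,0],"turn":0,"claw":0.5},
  {"delta_pos":[0,0,0],"turn":0,"claw":0.5},
])

```text
time_s: 32.0
tcp_pos: [0.524, 0.3807, 0.0797]
ee_rot: [[0.049, -0.999, -0.001], [-0.999, -0.049, -0.001], [0.001, 0.001, -1.0]]
wrist_force: [0.4, 0.5, 0.7]
gripper_width: 0.5
gripper_force: 0.0
```

Run:
```python
from m import *
r=relays(wcap(),'wrist'); relays(cap('scene'),'scene'); go(522.3,382.5,19,2.5)
```

```text
wrist relay c [613.2 249.4] size [29.4 39.5] x-axis 59.1
wrist relay c [522.8 383.1] size [29.9 36.3] x-axis 1.3
scene relay c [523.6 382.3] size [31.6 41.8] x-axis 5.7
scene relay c [613.6 246.8] size [29.4 41.3] x-axis 55.6
scene relay c [634.3 -45.5] size [45.8 26.3] x-axis -56.0
t=32.10 pos [524.5 380.9  80.9] yaw -177.2 | turn 0.005 delta [-1.6  2.2 61.9] F [-0.5  0.7  1.2] w 43.3 gf 0.0
```

Call:
drive_tool([
  {"delta_pos":[-1.4,1.8,22],"turn":0.01,"claw":0.5},
  {"delta_pos":[0,0,22],"turn":0,"claw":0.5},
  {"delta_pos":[0,0,17],"turn":0,"claw":0.5},
  {"delta_pos":[0,0,0],"turn":0,"claw":0.5},
  {"delta_pos":[0,0,0],"turn":0,"claw":0},
  {"delta_pos":[0,0,0],"turn":0,"claw":0},
  {"delta_pos":[0,0,0],"turn":0,"claw":0},
  {"delta_pos":[0,0,0],"turn":0,"claw":0},
])

```text
time_s: 33.1
tcp_pos: [0.5225, 0.383, 0.0201]
ee_rot: [[0.039, -0.999, 0.001], [-0.999, -0.039, 0.001], [-0.001, -0.001, -1.0]]
wrist_force: [-0.9, 0.5, 4.2]
gripper_width: 0.344
gripper_force: 29.9
```

Run:
```python
from m import *
x,y=sock(1); go(x,y,120,-16.1)
```

```text
t=33.10 pos [522.5 383.   20.1] yaw -177.7 | turn 0.320 delta [ 316.6  -99.4 -100.2] F [-0.9  0.5  4.2] w 30.0 gf 29.9
```

Call:
drive_tool([
  {"delta_pos":[0,0,-30],"turn":0,"claw":0},
  {"delta_pos":[0,0,-40],"turn":0,"claw":0},
  {"delta_pos":[0,0,-30],"turn":0.16,"claw":0},
  {"delta_pos":[0,0,0],"turn":0.16,"claw":0},
  {"delta_pos":[45,-14.2,0],"turn":0,"claw":0},
  {"delta_pos":[45,-14.2,0],"turn":0,"claw":0},
  {"delta_pos":[45,-14.2,0],"turn":0,"claw":0},
  {"delta_pos":[45,-14.2,0],"turn":0,"claw":0},
  {"delta_pos":[45,-14.2,0],"turn":0,"claw":0},
  {"delta_pos":[45,-14.2,0],"turn":0,"claw":0},
  {"delta_pos":[46,-14.2,10],"turn":0,"claw":0},
  {"delta_pos":[0,0,20],"turn":0,"claw":0},
])

```text
time_s: 34.6
tcp_pos: [0.5297, 0.0487, 0.0892]
ee_rot: [[-0.282, -0.96, 0.001], [-0.96, 0.282, 0.001], [-0.001, -0.001, -1.0]]
wrist_force: [0.9, 0.3, -0.4]
gripper_width: 0.34
gripper_force: 29.9
```

Call:
drive_tool([
  {"delta_pos":[0,0,12],"turn":0,"claw":0},
  {"delta_pos":[0,0,12],"turn":0,"claw":0},
  {"delta_pos":[0,0,0],"turn":0,"claw":0},
  {"delta_pos":[0,0,0],"turn":0,"claw":0},
])

```text
time_s: 35.1
tcp_pos: [0.5304, 0.052, 0.0654]
ee_rot: [[-0.276, -0.961, 0.001], [-0.961, 0.276, 0.0], [-0.0, -0.001, -1.0]]
wrist_force: [-0.1, -0.7, -0.1]
gripper_width: 0.336
gripper_force: 29.9
```

Run:
```python
from m import *
for n in('scene','side'): c=cap(n); held(c,n)
x,y=sock(1); go(x,y,30.1,-16.1)
```

```text
scene tcp uv -57.9 0.8 held u [-75.9 -31.2] v [-20.1  19. ] z-tcp [-19.8  23.3] 329
side tcp uv -57.9 0.8 held u [-81.3 -35.3] v [-20.1  19.8] z-tcp [-20.8  22.9] 350
t=35.20 pos [530.4  51.9  65.6] yaw 163.9 | turn 0.001 delta [ 0.8  0.1 35.5] F [ 0.4 -0.6 -1. ] w 30.3 gf 29.9
```

Held centre is at v about -0.3, so it is aligned. I'll lower it in.

Call:
drive_tool([
  {"delta_pos":[0,0,8],"turn":0,"claw":0},
  {"delta_pos":[0,0,6],"turn":0,"claw":0},
  {"delta_pos":[0,0,6],"turn":0,"claw":0},
  {"delta_pos":[0,0,5],"turn":0,"claw":0},
  {"delta_pos":[0,0,0],"turn":0,"claw":0},
  {"delta_pos":[0,0,0],"turn":0,"claw":0},
])

```text
time_s: 35.95
tcp_pos: [0.53, 0.0514, 0.0401]
ee_rot: [[-0.277, -0.961, 0.0], [-0.961, 0.277, -0.0], [0.0, -0.0, -1.0]]
wrist_force: [0.5, 0.2, -0.3]
gripper_width: 0.342
gripper_force: 29.9
```

Call:
drive_tool([
  {"delta_pos":[0,0,3],"turn":0,"claw":0},
  {"delta_pos":[0,0,3],"turn":0,"claw":0},
  {"delta_pos":[0,0,3],"turn":0,"claw":0},
  {"delta_pos":[0,0,2],"turn":0,"claw":0},
  {"delta_pos":[0,0,2],"turn":0,"claw":0},
  {"delta_pos":[0,0,0],"turn":0,"claw":0},
])

```text
time_s: 36.7
tcp_pos: [0.5303, 0.0515, 0.03]
ee_rot: [[-0.276, -0.961, 0.001], [-0.961, 0.276, -0.0], [0.0, -0.001, -1.0]]
wrist_force: [-6.0, 0.9, 21.6]
gripper_width: 0.341
gripper_force: 29.9
```

Call:
drive_tool([
  {"delta_pos":[0,0,1],"turn":0,"claw":0},
  {"delta_pos":[0,0,0],"turn":0,"claw":0},
  {"delta_pos":[0,0,-4],"turn":0,"claw":0.48},
  {"delta_pos":[0,0,0],"turn":0,"claw":0.48},
  {"delta_pos":[0,0,0],"turn":0,"claw":0.48},
  {"delta_pos":[0,0,-20],"turn":0,"claw":0.48},
  {"delta_pos":[0,0,-40],"turn":0,"claw":0.5},
  {"delta_pos":[0,0,-40],"turn":0,"claw":0.5},
  {"delta_pos":[0,0,-20],"turn":0,"claw":0.5},
  {"delta_pos":[0,0,0],"turn":0,"claw":0.5},
])

```text
time_s: 37.95
tcp_pos: [0.5307, 0.0517, 0.1509]
ee_rot: [[-0.277, -0.961, 0.003], [-0.961, 0.277, 0.001], [-0.002, -0.002, -1.0]]
wrist_force: [0.3, -0.4, -0.4]
gripper_width: 0.5
gripper_force: 0.0
```

Run:
```python
from m import *
for n in('scene','side'): 
    c=cap(n); relays(c,n); 
    for i in(0,1,2,5): top(c,n,i)
    save(c,n+'3.png',s=1.25)
meas(c,n)
go(439.3,-357.4,150,2.6)
```

```text
scene relay c [615.1 248.7] size [24.5 37.3] x-axis 57.9
scene relay c [553.4  95.6] size [45.1 29. ] x-axis -56.1
scene relay c [523.  -14.3] size [46.5 24.3] x-axis -54.2
scene relay c [634.5 -43.7] size [46.3 25.1] x-axis -49.3
scene sock 0 top z [42.4 48.1 50. ] (array([547.7, 106.6]), array([41.2, 33.5]), np.float64(73.8)) want [546.2 106.9]
scene sock 1 top z [42.4 48.  49.9] (array([532.8,  50.5]), array([40.4, 32. ]), np.float64(70.2)) want [530.1  51.2]
scene sock 2 top z [41.8 47.9 50.2] (array([516.4,  -4.8]), array([40.3, 32.9]), np.float64(76.5)) want [514.   -4.5]
scene sock 5 top z [42.9 48.1 50.3] (array([628.1, -36.9]), array([39.6, 32.4]), np.float64(72.6)) want [625.4 -36.7]
side sock 0 top z [43.5 47.6 49.6] (array([546.3, 107.1]), array([41.3, 29.4]), np.float64(74.8)) want [546.2 106.9]
side sock 1 top z [44.  47.7 49.7] (array([530.3,  51.9]), array([41.6, 29.6]), np.float64(75.0)) want [530.1  51.2]
side sock 2 top z [43.7 47.9 49.8] (array([514.4,  -4.4]), array([41.9, 29. ]), np.float64(74.8)) want [514.   -4.5]
side sock 5 top z [44.4 47.4 49.4] (array([625
[... 682 characters left out ...]
. ]), np.float64(66.1))
side obj 0.0428 (array([ 705.5, -390.5]), array([10.2, 38.4]), np.float64(17.2))
side obj 0.0396 (array([ 661. , -404.4]), array([25.9, 60.1]), np.float64(19.4))
side obj 0.042 (array([ 505.2, -348.6]), array([ 29.8, 108.3]), np.float64(20.6))
side obj 0.041 (array([ 430.8, -352.4]), array([ 21.4, 107.8]), np.float64(7.9))
side obj 0.0444 (array([ 351. , -268.6]), array([34.3, 34.6]), np.float64(2.0))
side obj 0.0405 (array([ 474. , -413.2]), array([ 13.9, 114.3]), np.float64(85.2))
side chassis (array([685.7,  25. ]), array([373.4, 299.9]), np.float64(7.0))
t=38.05 pos [529.1  51.2 148.7] yaw 163.9 | turn -0.327 delta [404.1 108.3  -1. ] F [0.  0.  0.5] w 43.7 gf 0.0
```

View pics/side3.png

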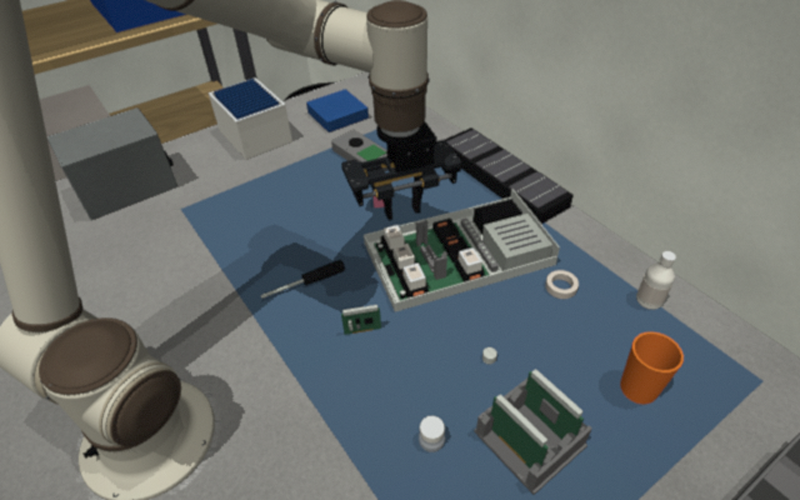

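The picture shows four relays in sockets, at (393,235), (404,257), (413,277) and (470,260). The board is in the rack at (520,430), and no loose relay is left. Now I'll fetch the board.

Call:
drive_tool([
  {"delta_pos":[0,0,0],"turn":-0.164,"claw":0.4},
  {"delta_pos":[0,0,0],"turn":-0.163,"claw":0.4},
  {"delta_pos":[45,12,0],"turn":0,"claw":0.4},
  {"delta_pos":[45,12,0],"turn":0,"claw":0.4},
  {"delta_pos":[45,12,0],"turn":0,"claw":0.4},
  {"delta_pos":[45,12,0],"turn":0,"claw":0.4},
  {"delta_pos":[45,12,0],"turn":0,"claw":0.4},
  {"delta_pos":[45,12,0],"turn":0,"claw":0.4},
  {"delta_pos":[45,12,0],"turn":0,"claw":0.4},
  {"delta_pos":[45,12,0],"turn":0,"claw":0.4},
  {"delta_pos":[44,12.3,15],"turn":0,"claw":0.4},
  {"delta_pos":[0,0,0],"turn":0,"claw":0.4},
])

```text
time_s: 39.55
tcp_pos: [0.4377, -0.3586, 0.1313]
ee_rot: [[0.041, -0.999, -0.006], [-0.999, -0.041, 0.003], [-0.003, 0.006, -1.0]]
wrist_force: [-0.4, -0.0, -0.1]
gripper_width: 0.401
gripper_force: 0.0
```

Call:
drive_tool([
  {"delta_pos":[0,0,0],"turn":0,"claw":0.4},
  {"delta_pos":[0,0,0],"turn":0,"claw":0.4},
])

```text
time_s: 39.8
tcp_pos: [0.4406, -0.3562, 0.1348]
ee_rot: [[0.047, -0.999, -0.0], [-0.999, -0.047, 0.0], [-0.0, 0.0, -1.0]]
wrist_force: [0.2, 0.4, -1.0]
gripper_width: 0.402
gripper_force: 0.0
```

Run:
```python
from m import *
go(439.3,-357.0,88,2.5)
```

```text
t=39.80 pos [ 440.6 -356.2  134.8] yaw -177.3 | turn 0.004 delta [ 0.7  1.3 46.8] F [ 0.2  0.4 -1. ] w 34.9 gf 0.0
```

Call:
drive_tool([
  {"delta_pos":[0.7,1.3,20],"turn":0.003,"claw":0.4},
  {"delta_pos":[0,0,20],"turn":0,"claw":0.4},
  {"delta_pos":[0,0,7],"turn":0,"claw":0.4},
  {"delta_pos":[0,0,0],"turn":0,"claw":0.4},
  {"delta_pos":[0,0,0],"turn":0,"claw":0},
  {"delta_pos":[0,0,0],"turn":0,"claw":0},
  {"delta_pos":[0,0,0],"turn":0,"claw":0},
  {"delta_pos":[0,0,0],"turn":0,"claw":0},
  {"delta_pos":[0,0,0],"turn":0,"claw":0},
])

```text
time_s: 40.92
tcp_pos: [0.4391, -0.358, 0.0884]
ee_rot: [[0.043, -0.999, 0.0], [-0.999, -0.043, -0.0], [0.0, -0.0, -1.0]]
wrist_force: [-0.7, 0.2, 2.6]
gripper_width: 0.088
gripper_force: 30.0
```

Call:
drive_tool([
  {"delta_pos":[0,0,-10],"turn":0,"claw":0},
  {"delta_pos":[0,0,-20],"turn":0,"claw":0},
  {"delta_pos":[0,0,-30],"turn":0,"claw":0},
  {"delta_pos":[0,0,-40],"turn":0,"claw":0},
  {"delta_pos":[0,0,-25],"turn":0,"claw":0},
  {"delta_pos":[0,0,0],"turn":0,"claw":0},
  {"delta_pos":[0,0,0],"turn":0,"claw":0},
])

```text
time_s: 41.8
tcp_pos: [0.4383, -0.3573, 0.2117]
ee_rot: [[0.043, -0.999, -0.002], [-0.999, -0.043, 0.002], [-0.002, 0.002, -1.0]]
wrist_force: [-0.6, 0.0, -2.4]
gripper_width: 0.09
gripper_force: 30.0
```

Run:
```python
from m import *
go(585.8,35.1,210,-16.1)
```

```text
t=41.80 pos [ 438.3 -357.3  211.7] yaw -177.6 | turn 0.324 delta [-417.9  -32.9    2.1] F [-0.6  0.  -2.4] w 7.9 gf 30.0
```

Call:
drive_tool([
  {"delta_pos":[0,0,0],"turn":0.162,"claw":0},
  {"delta_pos":[0,0,0],"turn":0.162,"claw":0},
  {"delta_pos":[-46.4,-3.7,0],"turn":0,"claw":0},
  {"delta_pos":[-46.4,-3.7,0],"turn":0,"claw":0},
  {"delta_pos":[-46.4,-3.7,0],"turn":0,"claw":0},
  {"delta_pos":[-46.4,-3.7,0],"turn":0,"claw":0},
  {"delta_pos":[-46.4,-3.7,0],"turn":0,"claw":0},
  {"delta_pos":[-46.4,-3.7,0],"turn":0,"claw":0},
  {"delta_pos":[-46.4,-3.7,0],"turn":0,"claw":0},
  {"delta_pos":[-46.4,-3.7,0],"turn":0,"claw":0},
  {"delta_pos":[-46.4,-3.7,0],"turn":0,"claw":0},
  {"delta_pos":[0,0,0],"turn":0,"claw":0},
])

```text
time_s: 43.3
tcp_pos: [0.5869, 0.0366, 0.2105]
ee_rot: [[-0.274, -0.962, -0.004], [-0.962, 0.274, -0.001], [0.002, 0.003, -1.0]]
wrist_force: [0.1, -0.4, -1.4]
gripper_width: 0.087
gripper_force: 30.0
```

Call:
drive_tool([
  {"delta_pos":[0,0,20],"turn":0,"claw":0},
  {"delta_pos":[0,0,20],"turn":0,"claw":0},
  {"delta_pos":[0,0,0],"turn":0,"claw":0},
  {"delta_pos":[0,0,0],"turn":0,"claw":0},
])

```text
time_s: 43.8
tcp_pos: [0.5869, 0.0335, 0.1732]
ee_rot: [[-0.278, -0.961, -0.0], [-0.961, 0.278, -0.0], [0.0, -0.0, -1.0]]
wrist_force: [0.3, 0.6, -0.9]
gripper_width: 0.085
gripper_force: 30.0
```

Run:
```python
from ch import *
go(585.8,35.1,130,-16.1)
C=(585.8,35.1); a=np.radians(-16.1); T=np.array(monitor.sense()['tcp_pos'])*1000
for n in('scene','side'):
    c=cap(n); w=cloud(c).reshape(-1,3)*1000
    u=(w[:,0]-C[0])*np.cos(a)+(w[:,1]-C[1])*np.sin(a); v=-(w[:,0]-C[0])*np.sin(a)+(w[:,1]-C[1])*np.cos(a); z=w[:,2]
    q=(abs(u)<15)&(abs(v)<62)&(z>T[2]-70)&(z<T[2]-5)
    for lo,hi in((-75,-40),(-40,-5)):
        g=q&(z>T[2]+lo)&(z<T[2]+hi); print(n,lo,'held u',np.percentile(u[g],[5,50,95]).round(1),'v',np.percentile(v[g],[1,99]).round(1),'slope',np.degrees(np.polyfit(v[g],u[g],1)[0]).round(2))
    print(n,'zmin',z[(abs(u)<15)&(abs(v)<40)&(z>60)&(z<T[2])].min().round(1))
    fit(c,n,C)
save(load('side'),'s5.png',(250,80,500,280),3)
```

```text
t=43.80 pos [586.9  33.5 173.2] yaw 163.9 | turn -0.000 delta [-1.2  1.5 43.2] F [ 0.3  0.6 -0.9] w 7.4 gf 30.0
scene -75 held u [2.1 4.5 7.9] v [-47.4  51.3] slope -0.46
scene -40 held u [2.1 4.8 9.4] v [-47.8  51.7] slope -0.08
scene zmin 91.6
scene L 62 mid 97.1 slope -0.37deg [94.9 99.6]
scene R 81 mid -96.5 slope 0.13deg [-98.3 -94.3]
scene F 49 mid -107.7 slope -0.56deg [-110.7 -105.1]
scene guide 1 89 u [-10.9  12.7] v [42.9 57.3] z 71.0
scene guide -1 93 u [-10.2  13. ] v [-56.4 -42.4] z 69.0
scene sock 0 57 u [-3.1 22.8] v [-26.4   9.1]
scene sock 1 57 u [-8.4 22.8] v [-25.6  26. ]
scene sock 2 106 u [-16.9  22.4] v [-25.7  23.3]
scene sock 3 110 u [-20.1  21.6] v [-25.7  26.8]
scene sock 4 108 u [-19.8  22.2] v [-24.5  27. ]
scene sock 5 120 u [-17.4  22.1] v [-25.5  24.2]
side -75 held u [-0.8  0.1  2.6] v [-48.4  53.6] slope -0.56
side -40 held u [-0.6  0.4  1.9] v [-47.9  54. ] slope -0.32
side zmin 92.3
side L 42 mid 97.2 slope 0.28deg [ 95. 100.]
side R 83 mid -95.9 slope -0.14deg [-98.7 -93.8]
side F 51 mid -110.0 slope 0.15deg [-111.  -108.6]
side guide 1 72 u [-11.8   9.5] v [43.7 58. ] z 69.0
side guide -1 88 u [-12.   10.1] v [-56.8 -41.9] z 68.0
side sock 0 51 u [-21.3  20.4] v [-23.6  25.2]
side sock 1 57 u [-21.7   3.2] v [-24.8  25.7]
side sock 2 101 u [-21.3  19.7] v [-24.9  25.8]
side sock 3 52 u [-11.7  19.8] v [-25.7  25.8]
side sock 4 77 u [-21.5  19.9] v [-23.9  27. ]
side sock 5 100 u [-21.2  18.1] v [-26.1  25. ]
```

View pics/s5.png

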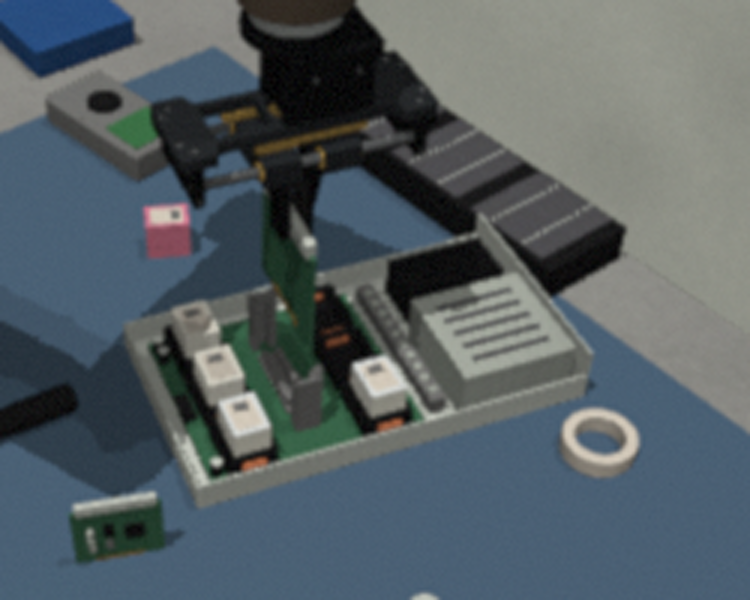

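The board hangs over its guides, component side toward the far end. Measured offsets are about +1.7 mm in u and +1.6 mm in v. I'll correct those and lower it.

Call:
drive_tool([
  {"delta_pos":[1.5,1.6,6],"turn":0,"claw":0},
  {"delta_pos":[0,0,8],"turn":0,"claw":0},
  {"delta_pos":[0,0,8],"turn":0,"claw":0},
  {"delta_pos":[0,0,6],"turn":0,"claw":0},
  {"delta_pos":[0,0,6],"turn":0,"claw":0},
  {"delta_pos":[0,0,0],"turn":0,"claw":0},
  {"delta_pos":[0,0,0],"turn":0,"claw":0},
])

```text
time_s: 44.78
tcp_pos: [0.5851, 0.0331, 0.1393]
ee_rot: [[-0.277, -0.961, 0.0], [-0.961, 0.277, -0.0], [-0.0, -0.0, -1.0]]
wrist_force: [-0.0, -0.7, -0.6]
gripper_width: 0.088
gripper_force: 30.0
```

Call:
drive_tool([
  {"delta_pos":[0,0,6],"turn":0,"claw":0},
  {"delta_pos":[0,0,6],"turn":0,"claw":0},
  {"delta_pos":[0,0,6],"turn":0,"claw":0},
  {"delta_pos":[0,0,6],"turn":0,"claw":0},
  {"delta_pos":[0,0,0],"turn":0,"claw":0},
])

```text
time_s: 45.4
tcp_pos: [0.5845, 0.0329, 0.1143]
ee_rot: [[-0.277, -0.961, -0.001], [-0.961, 0.277, -0.0], [0.001, 0.001, -1.0]]
wrist_force: [0.8, -0.5, -1.4]
gripper_width: 0.088
gripper_force: 30.0
```

Call:
drive_tool([
  {"delta_pos":[0,0,6],"turn":0,"claw":0},
  {"delta_pos":[0,0,6],"turn":0,"claw":0},
  {"delta_pos":[0,0,5],"turn":0,"claw":0},
  {"delta_pos":[0,0,4],"turn":0,"claw":0},
  {"delta_pos":[0,0,3],"turn":0,"claw":0},
  {"delta_pos":[0,0,1],"turn":0,"claw":0},
  {"delta_pos":[0,0,0],"turn":0,"claw":0},
  {"delta_pos":[0,0,0],"turn":0,"claw":0},
])

```text
time_s: 46.4
tcp_pos: [0.585, 0.033, 0.0904]
ee_rot: [[-0.277, -0.961, 0.0], [-0.961, 0.277, 0.0], [-0.0, -0.0, -1.0]]
wrist_force: [-0.3, -0.4, 1.4]
gripper_width: 0.086
gripper_force: 30.0
```

Call:
drive_tool([
  {"delta_pos":[0,0,1],"turn":0,"claw":0},
  {"delta_pos":[0,0,0],"turn":0,"claw":0},
  {"delta_pos":[0,0,0],"turn":0,"claw":0},
])

```text
time_s: 46.78
tcp_pos: [0.5855, 0.0329, 0.0903]
ee_rot: [[-0.277, -0.961, 0.002], [-0.961, 0.277, -0.0], [-0.0, -0.002, -1.0]]
wrist_force: [-1.7, -0.6, 5.2]
gripper_width: 0.086
gripper_force: 30.0
```

It bottomed at the home height. I'll release, rise and verify.

Call:
drive_tool([
  {"delta_pos":[0,0,0],"turn":0,"claw":0.4},
  {"delta_pos":[0,0,0],"turn":0,"claw":0.4},
  {"delta_pos":[0,0,0],"turn":0,"claw":0.4},
  {"delta_pos":[0,0,0],"turn":0,"claw":0.4},
  {"delta_pos":[0,0,-20],"turn":0,"claw":0.4},
  {"delta_pos":[0,0,-40],"turn":0,"claw":0.4},
  {"delta_pos":[0,0,-40],"turn":0,"claw":0.4},
  {"delta_pos":[-20,40,-40],"turn":0,"claw":0.4},
  {"delta_pos":[-20,40,0],"turn":0,"claw":0.4},
  {"delta_pos":[0,0,0],"turn":0,"claw":0.4},
  {"delta_pos":[0,0,0],"turn":0,"claw":0.4},
])

```text
time_s: 48.15
tcp_pos: [0.5193, 0.0938, 0.2291]
ee_rot: [[-0.277, -0.961, 0.0], [-0.961, 0.277, -0.0], [0.0, -0.0, -1.0]]
wrist_force: [-0.1, -0.5, -0.4]
gripper_width: 0.402
gripper_force: 0.0
```

Run:
```python
from m import *
for n in('scene','side'):
    c=cap(n); meas(c,n); [top(c,n,i) for i in(0,1,2,5)]; save(c,n+'6.png',(250,100,490,290) if n=='scene' else (200,100,530,350),3 if n=='scene' else 2.4)
```

```text
scene bar 0.102 (array([585.9,  34. ]), array([91.1, 11.6]), np.float64(72.9))
scene bar 0.1009 (array([ 511.2, -355.6]), array([10.4, 90.9]), np.float64(2.2))
scene bar 0.102 (array([ 682.2, -398.9]), array([70.5, 71.9]), np.float64(75.1))
scene obj 0.0331 (array([676.5, 399.8]), array([71.9, 97. ]), np.float64(6.5))
scene obj 0.038 (array([614.9, 246.1]), array([31.9, 42.7]), np.float64(54.3))
scene obj 0.04 (array([379.8, -30.9]), array([ 6.2, 66.2]), np.float64(64.7))
scene obj 0.0464 (array([521.1,  13.8]), array([80.9, 32.3]), np.float64(76.9))
scene obj 0.0399 (array([588.9,  34.5]), array([113.7,  21. ]), np.float64(73.3))
scene obj 0.0466 (array([628.3, -36.6]), array([41.5, 31.3]), np.float64(74.5))
scene obj 0.0438 (array([ 354.2, -268.9]), array([34.8, 34.5]), np.float64(43.7))
scene obj 0.0426 (array([ 429.9, -310. ]), array([29.2, 10.1]), np.float64(7.9))
scene obj 0.0403 (array([ 514.1, -340.5]), array([92.8, 19.9]), np.float64(78.8))
scene obj 0.04 (array([ 477.2, -407.6]), array([116.2,  15.1]), np.float64(2.2))
scene obj 0.0463 (array([ 659.9, -381.5]), array([32.7,
[... 1579 characters left out ...]
 0.0443 (array([ 350.9, -268.1]), array([34.8, 33.7]), np.float64(54.0))
side obj 0.0396 (array([ 473.7, -413.2]), array([ 15.1, 114.7]), np.float64(84.6))
side chassis (array([685.2,  24.3]), array([370.2, 301.1]), np.float64(6.9))
side sock 0 top z [44.  47.7 49.7] (array([546.4, 106.6]), array([39.9, 30. ]), np.float64(73.8)) want [546.2 106.9]
side sock 1 top z [44.1 47.6 49.5] (array([530.3,  51.7]), array([41. , 29.6]), np.float64(71.9)) want [530.1  51.2]
side sock 2 top z [43.6 47.5 49.7] (array([514.4,  -4.3]), array([41.3, 30.3]), np.float64(76.6)) want [514.   -4.5]
side sock 5 top z [44.  47.4 49.5] (array([626.2, -35.6]), array([41.5, 30.2]), np.float64(73.1)) want [625.4 -36.7]
```

View pics/scene6.png

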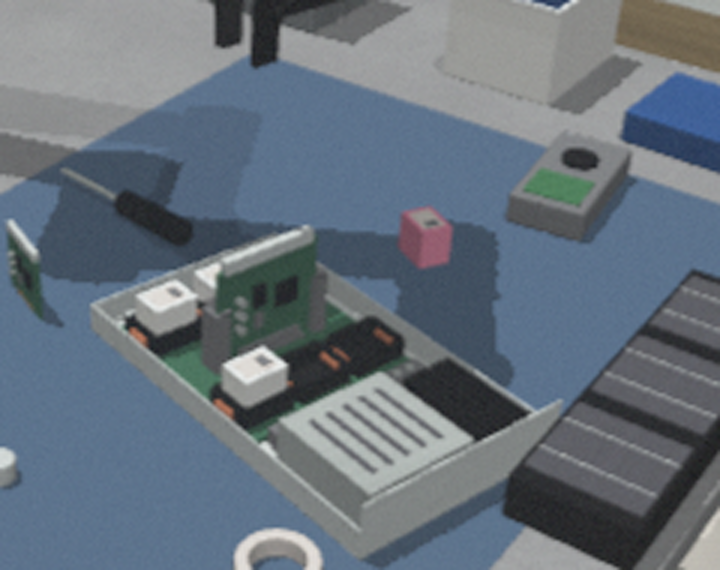

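View pics/side6.png

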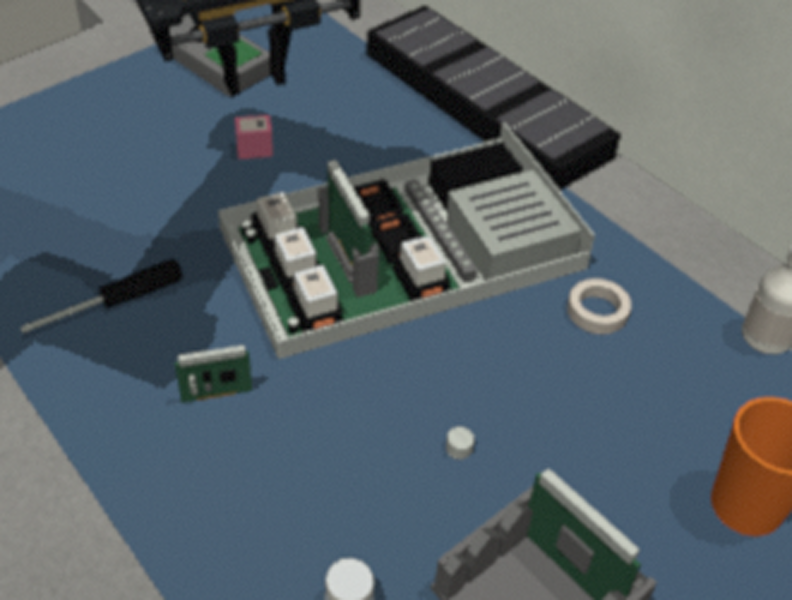

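The scene view shows the board home, its component side facing the far end at (275,290). Its bar height and place match the start (0.1037 at (584.7,33.6), against 0.1036 at (584.6,34.0)). The side view shows all four relays flush, at (277,210), (295,250), (317,288) and (422,260), and nothing else moved. I'll hand it in.

```bash
python3 -c "
from h import *
print(ticket.finish_job())"
```

```text
the job is handed in; nothing more can be done
None
```

The job is handed in at about 48 s of the 210 s limit: the board went into rack slot 0, all four loose relays are pressed home in sockets 0, 1, 2 and 5 (tops at 48 mm), and the board is back home in its guides facing the same way, though no verdict came back.

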